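# Fit and clamp a heel block in the heel press

## Robot

A 7-joint arm with a two-finger parallel gripper is mounted at the origin on the work surface. World frame = base frame: x ahead of the robot, y to its left, z up, the work surface at z = 0. Lengths are in m, angles in rad, forces in N, time in s.
With the tool pointing down it reaches from about 0.4 to 0.85 m from the base axis. Payload 4.5 kg.
Tool frame: the origin (TCP) lies midway between the tips of the shut fingers; the grasp point (between the pads) lies 19 mm behind it; z points along the fingers, y is the direction in which the jaws open and shut (so a half turn about z gives the same grasp; the last joint's range is limited). The gripper opens to 88 mm and grips with 3 to 60 N. Pads are 18 mm wide; open, the fingers measure 123 mm over their backs; the gripper's body (75 mm by 187 mm) begins 45 mm behind the grasp point.
Start: joints at [1.336, 0.689, -0.195, 1.565, 0.157, 0.902, -0.215], TCP at [0.166, -0.603, 0.239] pointing down, gripper open.
Joint ranges: [-3.01, 3.01], [-0.46, 2.08], [-1.47, 1.51], [0.13, 2.56], [-1, 4.14], [0.04, 2.09], [-2.66, 2.66]. Speed limits (rad/s): [2.57, 2.57, 3.14, 3.14, 3.14, 3.14, 3.14].

## Interface

Orientations are given as a unit quaternion [x, y, z, w].
In Python, from plant import get_state, snapshot, finish_job, regions_of gives the robot as it stands.
- The arm moves only by the tool send_rows, never from a script. Its argument "series" is a list of rows, each an object of numbers: "grip": the opening, from 0 (shut) to 1 (fully open); "dx", "dy", "dz": the shift along the tool's x, y, z in mm; "turn": the turn about the tool's z in rad. A call has 1 to 20 rows; each row shifts and turns the commanded pose from where the row before left it, along the tool's axes as they then stand; what a row does not reach is not made up. A row lasts 1/10 s, in which the tool goes at most 50 mm and 8.59 degrees, less where a joint would pass 70% of its speed; a pose out of reach is approached as far as the arm can. A call is refused whole if a number of a shift passes 50 or a number of a turn 0.15, either way. A call with a gripper value outside its range is refused whole. The fingers move at their own pace and stop on an object; "force" is the grip in N (left out, the last holds). Time passes only in rows, so rows that do not move let the fingers close. It gives the time, the measured TCP pose, the force and the opening at its end, in the units of the state.
- get_state(): the state, without advancing time (a new reading comes with each control period).
- snapshot(name): name is "scene" or "side" or "wrist"; returns a dict with "img" (400x640x3 uint8, red, green, blue), "depth" (400x640 float32, m along the optical axis (not along the pixel's ray), 0 where there is no reading), "fov_y" (degrees; the focal length in pixels is half the picture's height over the tangent of half this angle, whatever the lens; pixels are square), "cx", "cy" (the principal point, pixels), "R" (3x3) and "t" (3): a world point X has camera coordinates R X + t. Camera axes: x right, y down, z forward; pixel columns grow to the right and rows downward; lengths in m; the calibration is good to about 2 mm. A picture is of the moment at which its call begins.
- finish_job(): hands the job in, once; it reports no verdict.
Trained networks look in a picture, given as the dict that the camera call returned (one of the last four; its "shot" number tells which), for a name from the list of things; names that differ only in an ending like _2 or _b are one class to them, and where a whole thing is asked for, a point or a joint stands for the part that bears it (a point fixed in the world has none). Each returns a list of dicts, best first, with "score" (0 to 1); they miss things now and then, are a little off and sometimes report something else, mostly with a low value. They report only what shows in the picture. A call takes as long as a camera call.
- regions_of(picture, target): "pixels" (400x640 bool, what is visible of it) and "extent" ([left, top, right, bottom] in pixels, round what is visible of it).
The state is a dict: "clock": time; "q": joint angles; "qd": joint speeds; "joint_torque": joint torques, N m; "tool_pos": TCP position; "eef_rot": TCP orientation; "contact_force": force on the tool from outside, world axes, zero at the start; "moment": the same for the moment, N m; "opening": opening from 0.0 (shut) to 1.0 (fully open).
Only numpy, scipy, OpenCV 4.12 (cv2) and the standard library are available. Lean on these libraries where they do the work, as an engineer would, in place of code of your own. Each camera call takes 0.05 s, during which the arm holds its last target.

## Task

The sprung foot of the heel press hangs at the height taken from the customer's other shoe. Try the heel blocks, bevelled edge first, in the gap between the upturned last's heel seat and the foot until you find the one that slides in snugly, just lifting the foot: not one that stops against it, not one that goes in loose. Leave it fully home, square and central with its back flush with the back of the last, then throw the red cam lever right over to clamp it; the blocks that do not fit must lie flat on the mat and everything else stay where it is.

Things in the scene. Friction and masses are not known exactly. Their poses are not given: they have to be found in the camera images.
- block_18: Dark red-brown heel block, 18 mm thick. 55 mm long (its x), 42 wide (y), about 50 g, layered. Origin: centre of the flat underside, z up. The back (-x end) has rounded corners; the breast (+x end, goes in first) has a bevelled top edge: the top falls 3.4 mm over the last 12 mm. Lies flat on the mat.
- block_21: Tan heel block, 21 mm thick. 55 mm long (its x), 42 wide (y), about 50 g, layered. Origin: centre of the flat underside, z up. The back (-x end) has rounded corners; the breast (+x end, goes in first) has a bevelled top edge: the top falls 3.4 mm over the last 12 mm. Lies flat on the mat.
- block_24: Light grey heel block, 24 mm thick. 55 mm long (its x), 42 wide (y), about 50 g, layered. Origin: centre of the flat underside, z up. The back (-x end) has rounded corners; the breast (+x end, goes in first) has a bevelled top edge: the top falls 3.4 mm over the last 12 mm. Lies flat on the mat.
- heel_seat (a point): Middle of the back edge of the level heel seat of the tan wooden last, fixed sole up on the heel press. x runs from heel to toe, away from the robot; z up. The seat is 110 mm above the mat, flat for 60 mm from here, 50 mm wide (38 at the back); behind it (-x) is free. Beyond it the sole rises 22 mm to the ball. A block is home when its origin is 27.5 mm along +x from here, flat and square on the seat.
- under_foot (a point): Point on the heel seat straight below the press's sprung ram foot, 38 mm along x from heel_seat, same axes. The foot is a steel disc 22 mm across that hangs 15 to 24 mm above this point; how high differs from shoe to shoe and is not told. A block up to 3.4 mm thicker than the gap rides in under its bevel and lifts the foot; a thicker one stops dead; a thinner one passes under it.
- column (a point): Foot of the press column's axis on the mat (column 26 mm across, 247 high), same axes as heel_seat. An arm runs from it to a boss of 16 mm radius on the ram axis; boss and arm begin 32 mm above the foot's underside and are 42 mm high, and on the boss sits the cam with its lever. A gripper that holds a block on the heel seat must lean back from the boss, its body towards -x, by 30 to 45 degrees.
- foot (a joint): How far the ram foot is pushed up in m, against its spring: 0 when it hangs on its stop; a block in the gap lifts it by as much as the block is thicker than the gap, and clamping adds up to 4 mm. About 2.5 N lifts it off the stop, then 0.4 N more per mm; with friction, a block riding in under it must be pushed with 5 to 15 N.
- lever (a joint): Cam lever on the press head, rad: 0 to 0.2 at the start (open, handle up), 1.5 at its stop (clamped, handle over to the right, 20 degrees above level). Its hinge crosses the ram axis, along heel_seat's x; it grows as the knob goes over to the right (heel_seat's -y) and down. It stays where it is left; 3 to 5 N at the knob moves it. Its spiral cam pushes the ram down 2.5 mm per rad.
- lever_knob (a point): Centre of the red ball knob, 24 mm across, at the end of the cam lever, 90 mm from the hinge. At lever value q the knob lies, seen from the hinge, 90*sin(0.3-q) mm to the left (heel_seat's +y) and 90*cos(0.3-q) mm up. The lever's rod is 9 mm thick.
- heel_puller: Steel heel puller (pincers), 210 mm long, lying flat, 17 mm high; a bystander, origin near its rivet.
- heel_tip: White plastic heel tip, 28 x 26 x 6 mm; a bystander.
- buckle_a: Brass buckle, 42 x 34 x 6 mm; a bystander.
- buckle_b: Brass buckle, 42 x 34 x 6 mm, the other of the pair; a bystander.
- polish_tin: Closed round tin with a dark red lid, 79 mm across, 25 mm high; a bystander.
- hammer: Hammer, 240 mm long, lying flat; a bystander.
- brush: Flat glue brush, 190 mm long, lying flat; a bystander.

How it is judged:
By the outcome, as a careful person would: the job done as asked, in the order asked, and still so for the second after the job is handed in, with the robot touching nothing.
It also fails if it takes over 72 s, if anything falls off the work surface, if the arm or the gripper's body presses on something with over 40 N, if the wrist force passes 120 N, or if a joint passes its speed limit or range.

## Working session

There is one attempt and no reset: what is moved stays moved. The work goes in short steps, Python scripts to look and compute and a tool call to move; the robot and the scene stay as the last step left them, time stands still between calls to the robot, and variables do not carry over. Pictures are saved under pics/ and viewed, and the job is handed in when it is done.

Besides the shell and the picture viewer there is one more tool, called after ">>>" as name(argument=value, ...), one argument or row to a line, values as JSON. send_rows: Moves the arm, as the interface text tells. Its arguments: {"type":"object","properties":{"series":{"type":"array","items":{"type":"object","properties":{"grip":{"type":"number"},"dx":{"type":"number"},"dy":{"type":"number"},"dz":{"type":"number"},"turn":{"type":"number"}}}},"force":{"type":"number"}},"required":["series"]}

```bash
ls; mkdir -p pics; cat > h.py <<'E'
import numpy as np,cv2
from plant import get_state,snapshot,finish_job,regions_of
def f(s): return 200/np.tan(np.radians(s["fov_y"])/2)
def save(s,n): cv2.imwrite(f"pics/{n}.png",s["img"][:,:,::-1])
def pts(s,mask=None):
    d=s["depth"]; v,u=np.nonzero((d>0)&(mask if mask is not None else True))
    z=d[v,u]; F=f(s); c=np.stack([(u-s["cx"])*z/F,(v-s["cy"])*z/F,z],1)
    return (c-s["t"])@s["R"],u,v
def proj(s,X):
    c=np.asarray(X)@s["R"].T+s["t"]; return c[...,:2]/c[...,2:]*f(s)+[s["cx"],s["cy"]]
E
python3 - <<'E'
from h import *
print(get_state())
for n in("scene","side","wrist"):
    s=snapshot(n);save(s,n+"0");print(n,s["fov_y"],s["cx"],s["cy"],-s["R"].T@s["t"],s["R"][2],s["shot"])
    import pickle;pickle.dump(s,open(f"{n}0.pkl","wb"))
E
```

```text
pics
{'clock': 0.0, 'q': array([ 1.33581264,  0.69001032, -0.19453044,  1.56632043,  0.15729163,
        0.90249857, -0.21506491]), 'qd': array([-2.37701469e-04, -9.34761489e-05, -3.88603986e-04,  1.00111805e-03,
        4.98666181e-04, -1.02311593e-03, -8.50743820e-04]), 'joint_torque': array([-1.25568549e-04, -5.27565408e+01, -1.26694411e+00, -1.53429991e+01,
       -5.26383449e-02,  6.50423506e-03,  1.51692475e-04]), 'tool_pos': array([ 0.16577162, -0.60196627,  0.23790031]), 'eef_rot': array([ 9.90974262e-01,  1.34049101e-01, -1.79545337e-04, -9.04802586e-04]), 'contact_force': array([-0.62687026, -0.59425236,  0.32060803]), 'moment': array([-0.01351844,  0.047858  ,  0.00331417]), 'opening': 0.9977404406326157}
scene 50.51486157432095 319.6920761813043 199.67436305208125 [1.59637218 0.41377003 0.98465642] [-0.74777213 -0.28749432 -0.59848464] 1
side 56.63261997127396 318.8913727013787 200.78241213308615 [ 0.34523039 -0.91194172  0.73716772] [ 0.1975293   0.84326862 -0.4998802 ] 2
wrist 64.24302726906762 320.46533982621094 198.61647744773373 [ 0.24602313 -0.58179173  0.38504808] [-0.30667912 -0.08298548 -0.94818844] 3
```

View pics/scene0.png

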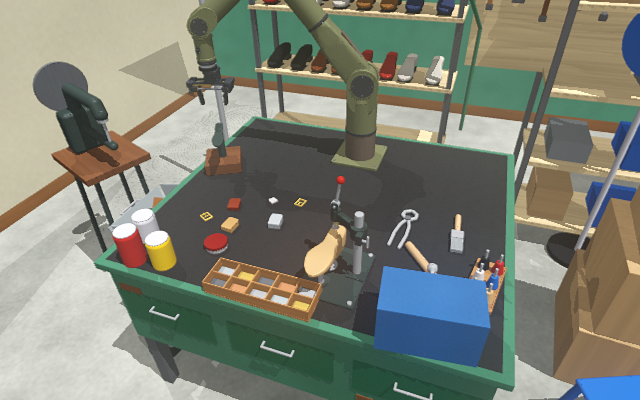

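View pics/side0.png

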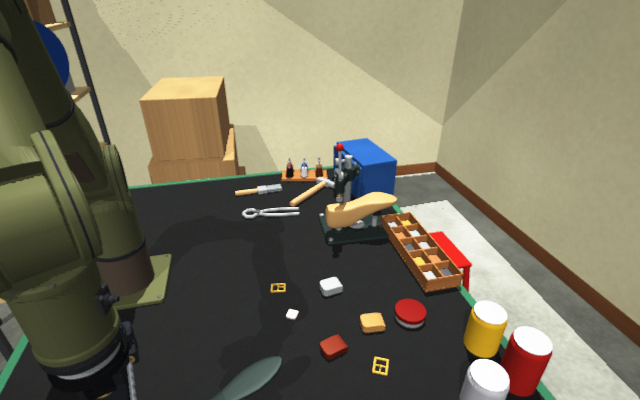

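View pics/wrist0.png

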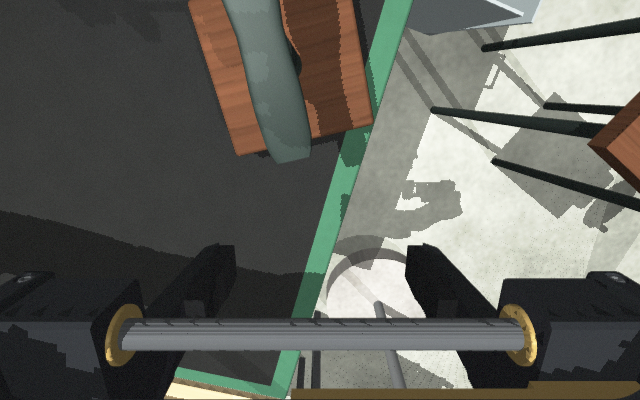

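```bash
python3 - <<'E'
from h import *
for n in("scene","side"):
    s=snapshot(n); print(n, get_state()["clock"])
    for t in["block_18","block_21","block_24","heel_seat","under_foot","column","foot","lever","lever_knob","heel_puller","heel_tip","buckle_a","polish_tin","hammer","brush"]:
        for r in regions_of(s,t)[:2]:
            P,u,v=pts(s,r["pixels"])
            if len(P)==0: continue
            print(t,round(r["score"],2),np.round(r["extent"]),len(P),"med",np.round(np.median(P,0),3),"lo",np.round(np.percentile(P,2,axis=0),3),"hi",np.round(np.percentile(P,98,axis=0),3))
E
```

```text
scene 0.2
block_18 0.69 [222. 215. 240. 232.] 168 med [ 0.627 -0.304  0.02 ] lo [ 0.596 -0.328  0.006] hi [ 0.65  -0.287  0.026]
block_18 0.53 [226. 197. 242. 213.] 132 med [ 0.519 -0.35   0.018] lo [ 0.485 -0.374  0.004] hi [ 0.54  -0.33   0.024]
block_21 0.69 [222. 215. 240. 232.] 168 med [ 0.627 -0.304  0.02 ] lo [ 0.596 -0.328  0.006] hi [ 0.65  -0.287  0.026]
block_21 0.53 [226. 197. 242. 213.] 132 med [ 0.519 -0.35   0.018] lo [ 0.485 -0.374  0.004] hi [ 0.54  -0.33   0.024]
block_24 0.69 [222. 215. 240. 232.] 168 med [ 0.627 -0.304  0.02 ] lo [ 0.596 -0.328  0.006] hi [ 0.65  -0.287  0.026]
block_24 0.53 [226. 197. 242. 213.] 132 med [ 0.519 -0.35   0.018] lo [ 0.485 -0.374  0.004] hi [ 0.54  -0.33   0.024]
heel_seat 0.91 [299. 211. 374. 314.] 3706 med [0.742 0.131 0.02 ] lo [0.616 0.063 0.008] hi [0.837 0.213 0.236]
heel_seat 0.32 [220. 218. 240. 230.] 185 med [ 0.627 -0.306  0.02 ] lo [ 0.596 -0.33   0.005] hi [ 0.65  -0.287  0.026]
under_foot 0.73 [300. 213. 379. 313.] 3724 med [0.741 0.131 0.02 ] lo [0.615 0.06  0.007] hi [0.837 0.214 0.235]
column 0.63 [297. 210. 374. 310
[... 2909 characters left out ...]
 0.018]
buckle_a 0.76 [370. 362. 387. 376.] 116 med [ 0.596 -0.428  0.006] lo [ 0.578 -0.445  0.003] hi [ 0.618 -0.403  0.009]
buckle_a 0.59 [271. 284. 286. 293.] 97 med [ 0.409 -0.122  0.006] lo [ 0.389 -0.142  0.001] hi [ 0.428 -0.106  0.009]
polish_tin 0.81 [392. 297. 426. 326.] 747 med [ 0.721 -0.311  0.025] lo [ 0.688 -0.34   0.003] hi [ 0.759 -0.268  0.028]
polish_tin 0.48 [271. 285. 286. 293.] 92 med [ 0.409 -0.121  0.005] lo [ 0.389 -0.139  0.001] hi [ 0.428 -0.106  0.009]
hammer 0.76 [291. 179. 335. 206.] 317 med [0.643 0.406 0.022] lo [0.522 0.306 0.003] hi [0.719 0.479 0.029]
brush 0.83 [236. 183. 284. 194.] 283 med [0.422 0.451 0.017] lo [0.32  0.439 0.004] hi [0.498 0.48  0.022]
```

```bash
python3 - <<'E'
import pickle,cv2
s=pickle.load(open("side0.pkl","rb"));cv2.imwrite("pics/c1.png",cv2.resize(s["img"][120:260,300:430,::-1],None,fx=4,fy=4,interpolation=cv2.INTER_CUBIC))
s=pickle.load(open("scene0.pkl","rb"));cv2.imwrite("pics/c2.png",cv2.resize(s["img"][165:305,280:420,::-1],None,fx=4,fy=4,interpolation=cv2.INTER_CUBIC))
E
```

```text
(no output)
```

View pics/c1.png

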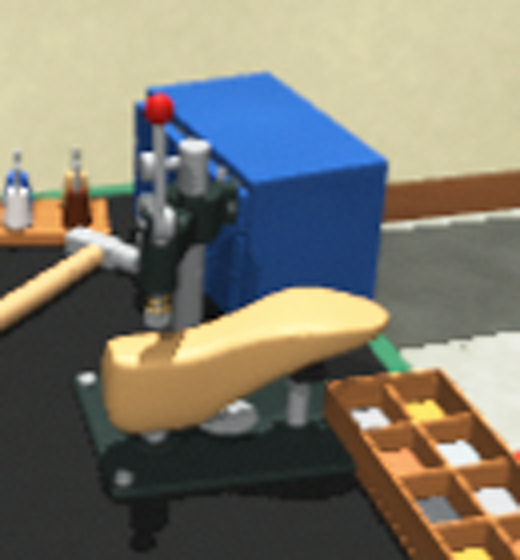

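View pics/c2.png

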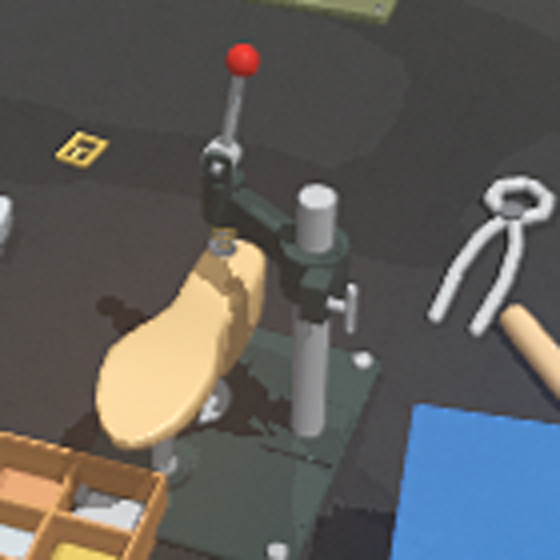

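>>> send_rows(
  series=[
    {"dx": 28, "dy": -17, "dz": -4},
    {"dx": 28, "dy": -17, "dz": -4},
    {"dx": 28, "dy": -17, "dz": -4},
    {"dx": 28, "dy": -17, "dz": -4},
    {"dx": 28, "dy": -17, "dz": -4},
    {"dx": 28, "dy": -17, "dz": -4},
    {"dx": 28, "dy": -17, "dz": -4},
    {"dx": 28, "dy": -17, "dz": -4},
    {"dx": 28, "dy": -17, "dz": -4},
    {"dx": 28, "dy": -17, "dz": -4},
    {"dx": 28, "dy": -17, "dz": -4},
    {"dx": 28, "dy": -17, "dz": -4},
    {"dx": 28, "dy": -17, "dz": -4},
    {"dx": 28, "dy": -17, "dz": -4},
  ],
)

```text
schema error: expected keys grip, dx, dy, dz, turn
```

```bash
python3 - <<'E'
from h import *
s=get_state(); print(s["q"],s["tool_pos"],s["eef_rot"])
E
```

```text
[ 1.33581286  0.68908441 -0.19457449  1.56529292  0.15728636  0.90249314
 -0.21512569] [ 0.16599717 -0.60258401  0.2387537 ] [9.90985179e-01 1.33971537e-01 1.06049387e-05 5.00669650e-05]
```

>>> send_rows(
  series=[
    {"dx": 30, "dy": -18, "dz": -5, "turn": 0, "grip": 1},
    {"dx": 30, "dy": -18, "dz": -5, "turn": 0, "grip": 1},
    {"dx": 30, "dy": -18, "dz": -5, "turn": 0, "grip": 1},
    {"dx": 30, "dy": -18, "dz": -5, "turn": 0, "grip": 1},
    {"dx": 30, "dy": -18, "dz": -5, "turn": 0, "grip": 1},
    {"dx": 30, "dy": -18, "dz": -5, "turn": 0, "grip": 1},
    {"dx": 30, "dy": -18, "dz": -5, "turn": 0, "grip": 1},
    {"dx": 30, "dy": -18, "dz": -5, "turn": 0, "grip": 1},
    {"dx": 30, "dy": -18, "dz": -5, "turn": 0, "grip": 1},
    {"dx": 30, "dy": -18, "dz": -5, "turn": 0, "grip": 1},
    {"dx": 30, "dy": -18, "dz": -5, "turn": 0, "grip": 1},
    {"dx": 30, "dy": -18, "dz": -5, "turn": 0, "grip": 1},
    {"dx": 30, "dy": -18, "dz": -5, "turn": 0, "grip": 1},
  ],
)

```text
clock: 3.05
tool_pos: [0.4807, -0.2723, 0.3041]
eef_rot: [0.991, 0.134, 0.0, 0.0]
contact_force: [0.0, -0.2, -0.3]
opening: 0.999
```

```bash
python3 - <<'E'
from h import *
s=get_state(); print(s["clock"],s["q"],s["tool_pos"],s["eef_rot"])
E
```

```text
3.05 [ 0.54894137  0.51510036 -0.18884779  1.70167325  0.11534817  0.93534189
 -0.98647073] [ 0.48073966 -0.27226247  0.30408203] [9.90979706e-01 1.34011911e-01 1.01454712e-04 1.43514019e-04]
```

```bash
python3 - <<'E'
from h import *
s=snapshot("wrist");save(s,"w1")
E
```

```text
(no output)
```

View pics/w1.png

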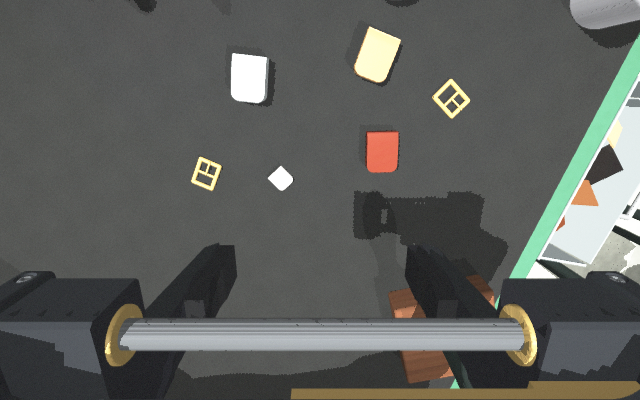

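```bash
cat >> h.py <<'E'
def blocks(s):
    P,u,v=pts(s); I=s["img"].astype(int)
    out={}
    ok=(P[:,2]>0.009)&(P[:,2]<0.035)&(abs(P[:,0]-.55)<.2)&(P[:,1]>-.5)&(P[:,1]<-.05)
    m=np.zeros((400,640),np.uint8); m[v[ok],u[ok]]=1
    n,l,st,c=cv2.connectedComponentsWithStats(m)
    Z=np.zeros((400,640,3)); Z[v,u]=P
    for i in range(1,n):
        if st[i,4]<150: continue
        q=Z[l==i]; col=np.median(I[l==i],0); zt=np.percentile(q[:,2],80)
        top=q[q[:,2]>zt-0.005]
        r=cv2.minAreaRect((top[:,:2]*1000).astype(np.float32)); 
        print(col,st[i],"z",round(zt,4),"rect",np.round(r[0],1),np.round(r[1],1),round(r[2],1))
E
python3 - <<'E'
from h import *
s=snapshot("wrist");blocks(s)
E
```

```text
[236.  83.  79.] [382   0  43   9 261] z 0.0264 rect [ 690.8 -311.2] [ 7.  42.9] 15.8
[255. 253. 209.] [ 359   36   46   55 1596] z 0.0226 rect [ 620.4 -307.1] [42.  55.2] 84.9
[255. 255. 255.] [ 237   61   37   48 1566] z 0.0255 rect [ 552.6 -160. ] [55.  42.2] 9.2
[234. 115.  90.] [ 369  139   33   40 1238] z 0.0196 rect [ 508.6 -353.5] [54.4 42.2] 16.8
```

```bash
python3 - <<'E'
from h import *
import pickle
for n in("scene0","side0"):
    s=pickle.load(open(n+".pkl","rb")); P,u,v=pts(s); I=s["img"][v,u].astype(int)
    near=(P[:,0]>.55)&(P[:,0]<.9)&(P[:,1]>0)&(P[:,1]<.25)
    tan=near&(I[:,0]>I[:,2]+50)&(I[:,1]>I[:,2]+25)&(P[:,2]>.05)
    q=P[tan]; print(n,len(q),q.min(0),q.max(0))
    se=q[(abs(q[:,2]-.111)<.006)]
    print("seat pts",len(se),np.percentile(se,[1,50,99],axis=0))
    top=q[q[:,2]>.106]; print(np.round(cv2.minAreaRect((top[:,:2]*1000).astype(np.float32)),1) if 0 else cv2.minAreaRect((top[:,:2]*1000).astype(np.float32)))
    red=near&(I[:,0]>150)&(I[:,1]<60)&(P[:,2]>.2); r=P[red]; print("knob",len(r),r.mean(0),r.min(0),r.max(0))
    colm=near&(P[:,2]>.235)&(P[:,2]<.26)&~red; print("coltop",colm.sum(),np.percentile(P[colm],[5,50,95],axis=0))
    pl=near&(P[:,2]>.005)&(P[:,2]<.03)&~tan; print("plate",cv2.minAreaRect((P[pl][:,:2]*1000).astype(np.float32)))
E
```

```text
scene0 1216 [0.6108527  0.05438988 0.05161616] [0.84921399 0.1330198  0.17295503]
seat pts 293 [[0.61358212 0.07581235 0.10565728]
 [0.66585961 0.1053772  0.11145847]
 [0.84730006 0.13167164 0.11671679]]
((730.35302734375, 90.91842651367188), (237.75277709960938, 78.14500427246094), 3.2830376625061035)
knob 28 [0.65509688 0.11584988 0.31645512] [0.64702274 0.10549578 0.30870522] [0.66122631 0.12451655 0.32291971]
coltop 100 [[0.64989919 0.0991356  0.23655621]
 [0.70385766 0.18189746 0.24673168]
 [0.71622754 0.19632668 0.25151209]]
plate ((725.580078125, 124.54572296142578), (248.6324005126953, 347.0322570800781), 89.7655258178711)
side0 1357 [0.60397138 0.05198621 0.05032042] [0.84617801 0.12590686 0.15517252]
seat pts 330 [[0.61018391 0.05453955 0.10527424]
 [0.68109978 0.08072953 0.11061542]
 [0.82442806 0.11732048 0.11681773]]
((727.7982177734375, 89.33023071289062), (73.71025848388672, 236.77699279785156), 89.62345886230469)
knob 23 [0.6477023  0.10701482 0.31715849] [0.64122924 0.10052454 0.31123263] [0.657433   0.11507523 0.3219412 ]
coltop 71 [[0.64419408 0.09773122 0.23580137]
 [0.69360595 0.17502701 0.24499677]
 [0.70981422 0.19140387 0.25604122]]
plate ((739.630126953125, 113.92884826660156), (215.41461181640625, 330.7802734375), 86.46259307861328)
```

>>> send_rows(
  series=[
    {"dx": 17, "dy": -43, "dz": 0, "turn": 0, "grip": 1},
    {"dx": 17, "dy": -43, "dz": 0, "turn": 0, "grip": 1},
    {"dx": 17, "dy": -43, "dz": 0, "turn": 0, "grip": 1},
    {"dx": 17, "dy": -43, "dz": 0, "turn": 0, "grip": 1},
    {"dx": 17, "dy": -43, "dz": 0, "turn": 0, "grip": 1},
    {"dx": 17, "dy": -43, "dz": 0, "turn": 0, "grip": 1},
    {"dx": 17, "dy": -43, "dz": 0, "turn": 0, "grip": 1},
    {"dx": 17, "dy": -43, "dz": 0, "turn": 0, "grip": 1},
  ],
)

```text
clock: 3.95
tool_pos: [0.5196, 0.0952, 0.3038]
eef_rot: [0.991, 0.133, 0.0, 0.0]
contact_force: [1.1, 0.3, 0.8]
opening: 1.001
```

>>> send_rows(
  series=[
    {"dx": 0, "dy": 0, "dz": 0, "turn": -0.145, "grip": 1},
    {"dx": 0, "dy": 0, "dz": 0, "turn": -0.145, "grip": 1},
    {"dx": 0, "dy": 0, "dz": 0, "turn": -0.145, "grip": 1},
    {"dx": 0, "dy": 0, "dz": 0, "turn": -0.145, "grip": 1},
    {"dx": 0, "dy": 0, "dz": 0, "turn": -0.145, "grip": 1},
    {"dx": 0, "dy": 0, "dz": 0, "turn": -0.145, "grip": 1},
    {"dx": 0, "dy": 0, "dz": 0, "turn": -0.145, "grip": 1},
    {"dx": 0, "dy": 0, "dz": 0, "turn": -0.145, "grip": 1},
    {"dx": 0, "dy": 0, "dz": 0, "turn": -0.145, "grip": 1},
    {"dx": 0, "dy": 0, "dz": 0, "turn": -0.145, "grip": 1},
    {"dx": 0, "dy": 0, "dz": 0, "turn": -0.145, "grip": 1},
    {"dx": 0, "dy": 0, "dz": 0, "turn": -0.145, "grip": 1},
    {"dx": 0, "dy": 0, "dz": 0, "turn": -0.145, "grip": 1},
    {"dx": 0, "dy": 0, "dz": 0, "turn": -0.145, "grip": 1},
    {"dx": 0, "dy": 0, "dz": 0, "turn": -0.145, "grip": 1},
    {"dx": 0, "dy": 0, "dz": 0, "turn": -0.145, "grip": 1},
    {"dx": 0, "dy": 0, "dz": 0, "turn": -0.145, "grip": 1},
    {"dx": 0, "dy": 0, "dz": 0, "turn": -0.145, "grip": 1},
    {"dx": 0, "dy": 0, "dz": 0, "turn": -0.145, "grip": 1},
    {"dx": 0, "dy": 0, "dz": 0, "turn": -0.115, "grip": 1},
  ],
)

```text
clock: 5.95
tool_pos: [0.5197, 0.0931, 0.3035]
eef_rot: [-0.001, 1.0, -0.001, -0.0]
contact_force: [-0.3, -0.4, -0.3]
opening: 0.999
```

```bash
cat >> h.py <<'E'
from scipy.spatial.transform import Rotation as Ro
def where(tgt=None,yaw=None):
    s=get_state(); R=Ro.from_quat(s["eef_rot"]).as_matrix(); y=np.degrees(np.arctan2(R[1,0],R[0,0]))
    print("t",round(s["clock"],2),"tcp",np.round(s["tool_pos"],4),"yaw",round(y,2),"tilt",np.round(R[:2,2],4),"q7",round(s["q"][6],2),"F",np.round(s["contact_force"],1),"op",round(s["opening"],3))
    if tgt is not None: print(" shift tool mm",np.round(1000*R.T@(np.asarray(tgt)-s["tool_pos"]),1))
    if yaw is not None: print(" turn",round(-np.radians((yaw-y+180)%360-180),4))
    return s,R
E
python3 - <<'E'
from h import *
where([.57,.1,.17],180)
s=snapshot("wrist");save(s,"w2")
E
```

```text
t 5.95 tcp [0.5197 0.0931 0.3035] yaw -179.93 tilt [-0.0001 -0.001 ] q7 0.68 F [-0.3 -0.4 -0.3] op 0.999
 shift tool mm [-50.3   6.9 133.5]
 turn 0.0013
```

View pics/w2.png

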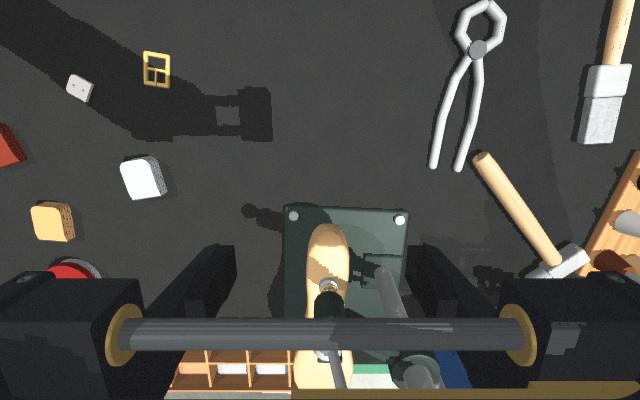

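>>> send_rows(
  series=[
    {"dx": -10, "dy": 1, "dz": 26, "turn": 0, "grip": 1},
    {"dx": -10, "dy": 1, "dz": 26, "turn": 0, "grip": 1},
    {"dx": -10, "dy": 1, "dz": 26, "turn": 0, "grip": 1},
    {"dx": -10, "dy": 1, "dz": 26, "turn": 0, "grip": 1},
    {"dx": -5, "dy": 1, "dz": 26, "turn": 0, "grip": 1},
    {"dx": 0, "dy": 0, "dz": 0, "turn": 0, "grip": 1},
  ],
)

```text
clock: 6.6
tool_pos: [0.5634, 0.0972, 0.1705]
eef_rot: [0.003, 1.0, -0.001, -0.003]
contact_force: [-0.6, -0.7, 0.1]
opening: 0.999
```

```bash
python3 - <<'E'
from h import *
import pickle
where()
s=snapshot("wrist");save(s,"w3");pickle.dump(s,open("w3.pkl","wb"))
cv2.imwrite("pics/w3c.png",cv2.resize(s["img"][150:330,230:430,::-1],None,fx=3,fy=3,interpolation=cv2.INTER_CUBIC))
E
```

```text
t 6.6 tcp [0.5634 0.0972 0.1705] yaw 179.68 tilt [-0.0055 -0.0029] q7 0.57 F [-0.6 -0.7  0.1] op 0.999
```

View pics/w3c.png

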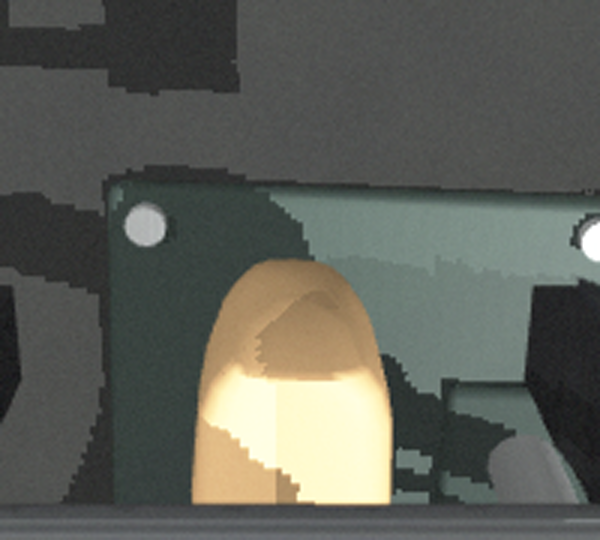

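```bash
python3 - <<'E'
from h import *
import pickle
s=pickle.load(open("w3.pkl","rb"));P,u,v=pts(s)
Z=np.full((400,640,3),np.nan);Z[v,u]=P
for r in (268,272,274,276,278,282,290,300,312):
    print(r,[tuple(np.round(Z[r,c]*1000,1)) for c in (300,328,355)])
m=(abs(Z[...,2]-.111)<.004)
for r in (276,280,285,290,295,300,305,310,315):
    c=np.nonzero(m[r,280:380])[0]+280
    if len(c): print(r,c.min(),c.max(),np.round(Z[r,c.min()]*1000,1),np.round(Z[r,c.max()]*1000,1))
    # plate edge
pl=(abs(Z[...,2]-.012)<.008)&(np.arange(400)[:,None]<320)
E
```

```text
268 [(np.float64(615.5), np.float64(78.4), np.float64(90.5)), (np.float64(608.2), np.float64(100.8), np.float64(103.0)), (np.float64(615.6), np.float64(122.9), np.float64(90.7))]
272 [(np.float64(614.9), np.float64(78.9), np.float64(97.6)), (np.float64(608.1), np.float64(100.7), np.float64(108.9)), (np.float64(615.0), np.float64(122.2), np.float64(97.7))]
274 [(np.float64(614.6), np.float64(79.1), np.float64(101.0)), (np.float64(609.5), np.float64(100.7), np.float64(109.4)), (np.float64(614.5), np.float64(121.8), np.float64(101.5))]
276 [(np.float64(614.5), np.float64(79.3), np.float64(104.0)), (np.float64(610.1), np.float64(100.7), np.float64(111.3)), (np.float64(614.4), np.float64(121.5), np.float64(104.4))]
278 [(np.float64(616.3), np.float64(79.3), np.float64(104.0)), (np.float64(611.7), np.float64(100.7), np.float64(111.4)), (np.float64(615.8), np.float64(121.5), np.float64(105.1))]
282 [(np.float64(618.1), np.float64(79.4), np.float64(106.8)), (np.float64(615.2), np.float64(100.7), np.float64(111.3)), (np.float64(617.6), np.float64(121.3), np.float64(107.8))]
290 [(np.float64(6
[... 292 characters left out ...]
at64(633.2), np.float64(121.7), np.float64(108.4))]
312 [(np.float64(642.9), np.float64(78.9), np.float64(109.9)), (np.float64(641.9), np.float64(100.7), np.float64(111.4)), (np.float64(644.2), np.float64(121.9), np.float64(108.5))]
276 304 352 [612.7  82.6 107. ] [612.4 118.9 107.7]
280 303 353 [615.3  81.8 108.3] [615.8 119.7 107.8]
285 300 356 [620.3  79.4 107.3] [620.1 122.1 107.9]
290 299 357 [624.5  78.5 107.7] [624.9 123.1 107.4]
295 298 357 [629.3  77.6 107.3] [629.4 123.2 107.4]
300 298 358 [632.6  77.6 109. ] [634.1 124.1 107.1]
305 296 358 [638.3  75.8 107.4] [638.6 124.2 107.3]
310 297 357 [643.   76.4 107.4] [643.2 123.6 107.4]
315 297 357 [647.6  76.3 107.6] [648.1 123.8 107.2]
```

>>> send_rows(
  series=[
    {"dx": 20, "dy": 0, "dz": -30, "turn": 0, "grip": 1},
    {"dx": 0, "dy": 0, "dz": -30, "turn": 0, "grip": 1},
    {"dx": 0, "dy": 0, "dz": 0, "turn": 0, "grip": 1},
    {"dx": 0, "dy": 0, "dz": 0, "turn": 0, "grip": 1},
  ],
)

```text
clock: 7.05
tool_pos: [0.5452, 0.0993, 0.2356]
eef_rot: [0.002, 1.0, 0.0, 0.002]
contact_force: [-0.6, -1.0, -1.3]
opening: 1.001
```

```bash
python3 - <<'E'
from h import *
import pickle
where()
s=snapshot("wrist");save(s,"w4");pickle.dump(s,open("w4.pkl","wb"))
cv2.imwrite("pics/w4c.png",cv2.resize(s["img"][170:330,240:420,::-1],None,fx=4,fy=3.5,interpolation=cv2.INTER_CUBIC))
E
```

```text
t 7.05 tcp [0.5452 0.0993 0.2356] yaw 179.77 tilt [0.0034 0.    ] q7 0.61 F [-0.6 -1.  -1.3] op 1.001
```

View pics/w4c.png

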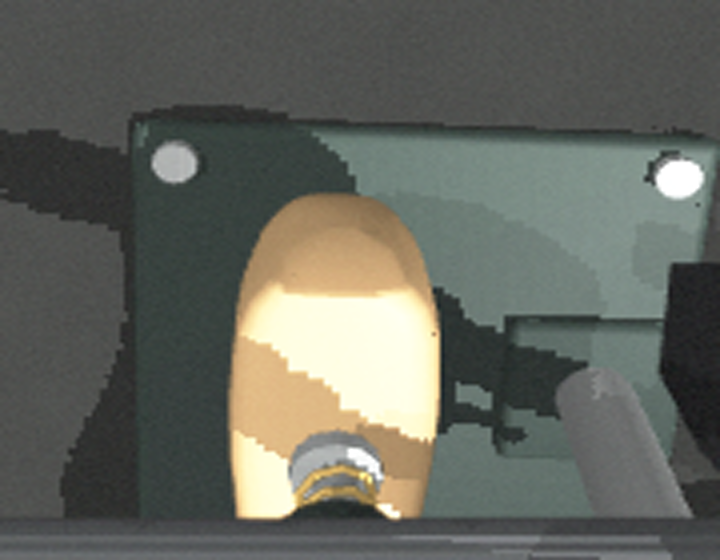

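```bash
python3 - <<'E'
from h import *
import pickle
for nm in("w3","w4"):
    s=pickle.load(open(nm+".pkl","rb"));P,u,v=pts(s)
    Z=np.full((400,640,3),np.nan);Z[v,u]=P
    # plate back edge
    e=[]
    for c in list(range(275,300,2))+list(range(350,400,2)):
        col=Z[:,c,2]; r=[r for r in range(150,300) if col[r]>.006 and col[r+1]>.006 and col[r+2]>.006]
        if r: e.append(Z[r[0],c,:2])
    e=np.array(e); p=np.polyfit(e[:,1],e[:,0],1); print(nm,"plate yaw",-np.degrees(np.arctan(p[0])),np.std(e[:,0]-np.polyval(p,e[:,1])))
    # seat axis: sides at z levels
    mid=[];
    for r in range(285,316,2) if nm=="w3" else range(258,290,2):
        m=np.nonzero(Z[r,270:385,2]>.1)[0]+270
        mid.append([(Z[r,m.min(),0]+Z[r,m.max(),0])/2,(Z[r,m.min(),1]+Z[r,m.max(),1])/2])
    mid=np.array(mid);q=np.polyfit(mid[:,0],mid[:,1],1);print("axis yaw",np.degrees(q[0]),"y at .609",np.polyval(q,.609), "at .647",np.polyval(q,.647))
for r in range(288,318,2): print(r,[tuple(np.round(Z[r,c]*1000,1)) for c in (316,321,324,327,332)])
# heel back edge
c=324
for r in range(245,262): print(r,np.round(Z[r,c]*1000,1),end=";")
E
```

```text
w3 plate yaw -2.2430126905047603 0.0002507194164203538
axis yaw -2.381398771787472 y at .609 0.10144626733842174 at .647 0.0998668638623374
w4 plate yaw -2.3362300747525295 0.00032537506493949143
axis yaw -1.8003568265977903 y at .609 0.10110403803596922 at .647 0.09990999617124346
288 [(np.float64(648.4), np.float64(92.7), np.float64(110.3)), (np.float64(648.7), np.float64(97.7), np.float64(109.9)), (np.float64(648.3), np.float64(100.7), np.float64(110.6)), (np.float64(647.4), np.float64(103.6), np.float64(111.8)), (np.float64(648.1), np.float64(108.6), np.float64(110.8))]
290 [(np.float64(650.4), np.float64(92.7), np.float64(110.8)), (np.float64(650.0), np.float64(97.7), np.float64(111.3)), (np.float64(650.3), np.float64(100.7), np.float64(111.0)), (np.float64(650.3), np.float64(103.7), np.float64(111.0)), (np.float64(650.6), np.float64(108.7), np.float64(110.6))]
292 [(np.float64(652.2), np.float64(92.7), np.float64(111.5)), (np.float64(652.1), np.float64(97.7), np.float64(111.7)), (np.float64(653.2), np.float64(100.7), np.float64(110.2)), (np.float64(652.9), np.float64(103.7), np
[... 3361 characters left out ...]
np.float64(634.1), np.float64(93.6), np.float64(169.7)), (np.float64(632.9), np.float64(97.7), np.float64(171.2)), (np.float64(632.5), np.float64(100.1), np.float64(171.7)), (np.float64(633.2), np.float64(102.5), np.float64(170.8)), (np.float64(633.8), np.float64(106.5), np.float64(170.1))]
245 [606.7 100.8  98.9];246 [606.8 100.8 100.8];247 [607.1 100.8 102.4];248 [607.7 100.8 103.2];249 [607.6 100.8 105.5];250 [608.9 100.8 105.1];251 [608.8 100.7 107.3];252 [609.3 100.7 108.4];253 [610.2 100.7 108.7];254 [610.4 100.7 110.4];255 [611.2 100.7 110.9];256 [611.7 100.7 112. ];257 [613.6 100.7 110.5];258 [613.8 100.7 112. ];259 [615.3 100.7 111.2];260 [616.6 100.7 110.8];261 [617.6 100.7 111. ];
```

>>> send_rows(
  series=[
    {"dx": 2, "dy": -37, "dz": 10, "turn": 0, "grip": 1},
    {"dx": 2, "dy": -38, "dz": 18, "turn": 0, "grip": 1},
    {"dx": 2, "dy": -38, "dz": 18, "turn": 0, "grip": 1},
    {"dx": 2, "dy": -38, "dz": 18, "turn": 0, "grip": 1},
    {"dx": 2, "dy": -38, "dz": 18, "turn": 0, "grip": 1},
    {"dx": 2, "dy": -38, "dz": 18, "turn": 0, "grip": 1},
    {"dx": 3, "dy": -36, "dz": 16, "turn": 0, "grip": 1},
    {"dx": 0, "dy": 0, "dz": 0, "turn": -0.082, "grip": 1},
    {"dx": 0, "dy": 0, "dz": 0, "turn": -0.082, "grip": 1},
    {"dx": 0, "dy": 0, "dz": 0, "turn": 0, "grip": 1},
  ],
)

```text
clock: 8.1
tool_pos: [0.5282, -0.1641, 0.1168]
eef_rot: [-0.08, 0.997, 0.0, -0.001]
contact_force: [0.4, 0.7, -0.4]
opening: 1.001
```

```bash
python3 - <<'E'
from h import *
where([.5299,-.1637,.004],189.2)
s=snapshot("wrist");save(s,"w5");blocks(s)
E
```

```text
t 8.1 tcp [ 0.5282 -0.1641  0.1168] yaw -170.82 tilt [-0.0017  0.0006] q7 1.05 F [ 0.4  0.7 -0.4] op 1.001
 shift tool mm [ -2.    0.  112.8]
 turn -0.0004
[194.  94.  75.] [  45   98   82   77 4501] z 0.0195 rect [ 507.7 -353.6] [55.2 44.1] 16.8
[255. 255. 255.] [ 297  193   53   66 3287] z 0.0255 rect [ 552.1 -159.9] [55.8 42.1] 9.2
[255. 255. 249.] [ 118  238   59   63 2524] z 0.0225 rect [ 619.9 -307.2] [42.9 56.4] 84.0
[255. 110. 103.] [166 351  29  45 675] z 0.0265 rect [ 727.6 -270.3] [15.9 50.2] 74.4
```

View pics/w5.png

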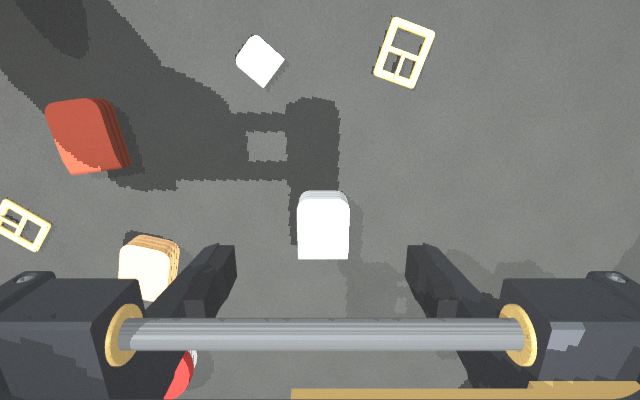

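>>> send_rows(
  series=[
    {"dx": -3.5, "dy": 0, "dz": 30, "turn": 0, "grip": 1},
    {"dx": 0, "dy": 0, "dz": 35, "turn": 0, "grip": 1},
    {"dx": 0, "dy": 0, "dz": 30, "turn": 0, "grip": 1},
    {"dx": 0, "dy": 0, "dz": 17.5, "turn": 0, "grip": 1},
    {"dx": 0, "dy": 0, "dz": 0, "turn": 0, "grip": 1},
    {"dx": 0, "dy": 0, "dz": 0, "turn": 0, "grip": 0.4},
    {"dx": 0, "dy": 0, "dz": 0, "turn": 0, "grip": 0.3},
    {"dx": 0, "dy": 0, "dz": 0, "turn": 0, "grip": 0.3},
    {"dx": 0, "dy": 0, "dz": 0, "turn": 0, "grip": 0.3},
    {"dx": 0, "dy": 0, "dz": 0, "turn": 0, "grip": 0.3},
    {"dx": 0, "dy": 0, "dz": 0, "turn": 0, "grip": 0.3},
    {"dx": 0, "dy": 0, "dz": 0, "turn": 0, "grip": 0.3},
  ],
  force=30,
)

```text
clock: 9.35
tool_pos: [0.5324, -0.1631, 0.0055]
eef_rot: [-0.08, 0.997, -0.0, 0.0]
contact_force: [-0.6, 0.4, 1.8]
opening: 0.475
```

```bash
python3 - <<'E'
from h import *
where([.5315,-.1634,.004])
s=snapshot("wrist");save(s,"w6");blocks(s)
E
```

```text
t 9.35 tcp [ 0.5324 -0.1631  0.0055] yaw -170.77 tilt [ 0.0003 -0.0001] q7 0.88 F [-0.6  0.4  1.8] op 0.475
 shift tool mm [ 1.  -0.2  1.5]
[235. 238. 238.] [ 235  244  172   74 8072] z 0.0258 rect [ 537.5 -164. ] [32.5 72.6] 9.3
[247. 213. 149.] [ 79 351  11  30 172] z 0.014 rect [ 616.3 -285.8] [ 1.8 28.6] 85.2
[255. 255. 255.] [281 351  82   7 530] z 0.0231 rect [ 577.3 -156.8] [ 7.1 41.7] 10.0
```

View pics/w6.png

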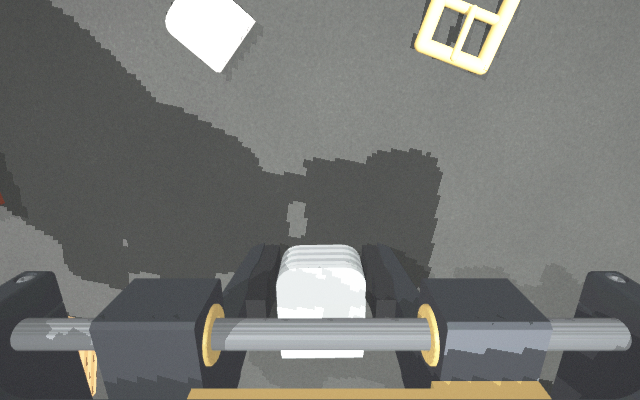

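>>> send_rows(
  series=[
    {"dx": 0, "dy": 0, "dz": -20, "turn": 0, "grip": 0.3},
    {"dx": 0, "dy": 0, "dz": -35, "turn": 0, "grip": 0.3},
    {"dx": 0, "dy": 0, "dz": -40, "turn": 0.1, "grip": 0.3},
    {"dx": 0, "dy": 0, "dz": -30, "turn": 0.1, "grip": 0.3},
    {"dx": 0, "dy": 37, "dz": 0, "turn": 0, "grip": 0.3},
    {"dx": 0, "dy": 38, "dz": 0, "turn": 0, "grip": 0.3},
    {"dx": 0, "dy": 38, "dz": 0, "turn": 0, "grip": 0.3},
    {"dx": 0, "dy": 38, "dz": 0, "turn": 0, "grip": 0.3},
    {"dx": 0, "dy": 38, "dz": 0, "turn": 0, "grip": 0.3},
    {"dx": 0, "dy": 38, "dz": 0, "turn": 0, "grip": 0.3},
    {"dx": -4, "dy": 38, "dz": 0, "turn": 0, "grip": 0.3},
    {"dx": 0, "dy": 2, "dz": 0, "turn": 0, "grip": 0.3},
    {"dx": 0, "dy": 0, "dz": 0, "turn": 0, "grip": 0.3},
  ],
)

```text
clock: 10.7
tool_pos: [0.5464, 0.1047, 0.1301]
eef_rot: [0.018, 1.0, -0.0, -0.0]
contact_force: [1.4, -0.6, -0.2]
opening: 0.471
```

```bash
cat >> h.py <<'E'
H=np.array([.6095,.1012,.110]); HY=-2.3
FW=np.array([np.cos(np.radians(HY)),np.sin(np.radians(HY)),0]); LW=np.array([-FW[1],FW[0],0]); UP=np.array([0,0,1.])
def hp(x,y=0,z=0): return H+FW*x/1000+LW*y/1000+UP*z/1000
def toh(P): d=(np.asarray(P)-H)*1000; return np.stack([d@FW,d@LW,d@UP],-1)
E
python3 - <<'E'
from h import *
s,R=where(hp(-60,0,6.5),180+HY); print(toh(s["tool_pos"]))
s=snapshot("wrist");save(s,"w7")
E
```

```text
t 10.7 tcp [0.5464 0.1047 0.1301] yaw 177.92 tilt [-0.0003 -0.0001] q7 0.44 F [ 1.4 -0.6 -0.2] op 0.471
 shift tool mm [-3.2 -0.9 13.6]
 turn 0.0039
[-63.20972367   0.9373701   20.09734758]
```

View pics/w7.png

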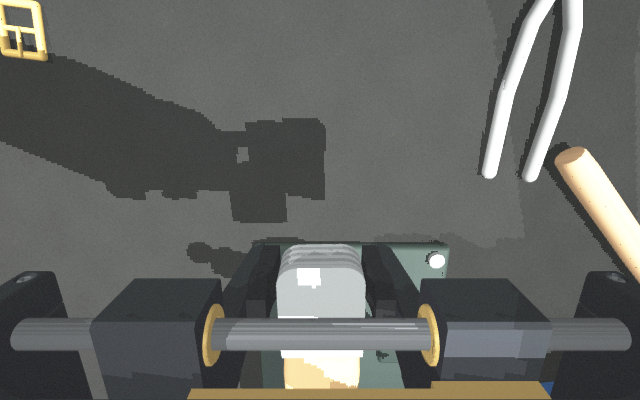

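>>> send_rows(
  series=[
    {"dx": 0, "dy": -0.9, "dz": 13, "turn": 0.004, "grip": 0.3},
    {"dx": -12, "dy": 0, "dz": 0.5, "turn": 0, "grip": 0.3},
    {"dx": -14, "dy": 0, "dz": 0, "turn": 0, "grip": 0.3},
    {"dx": -10, "dy": 0, "dz": 0, "turn": 0, "grip": 0.3},
    {"dx": 0, "dy": 0, "dz": 0, "turn": 0, "grip": 0.3},
    {"dx": 0, "dy": 0, "dz": 0, "turn": 0, "grip": 0.3},
  ],
)

```text
clock: 11.35
tool_pos: [0.5694, 0.0993, 0.1135]
eef_rot: [0.02, 1.0, -0.003, -0.012]
contact_force: [-25.9, 0.3, 9.4]
opening: 0.477
```

```bash
python3 - <<'E'
from h import *
import pickle
s,R=where(hp(-17,0,6),180+HY); print(toh(s["tool_pos"]))
s=snapshot("side");cv2.imwrite("pics/s8.png",cv2.resize(s["img"][110:260,260:420,::-1],None,fx=4,fy=4,interpolation=cv2.INTER_CUBIC))
s=snapshot("wrist");save(s,"w8")
E
```

```text
t 11.35 tcp [0.5694 0.0993 0.1135] yaw 177.71 tilt [-0.0247 -0.0059] q7 0.49 F [-25.9   0.3   9.4] op 0.477
 shift tool mm [-22.9   3.5  -3. ]
 turn 0.0001
[-40.00106277  -3.47814967   3.53997778]
```

View pics/s8.png

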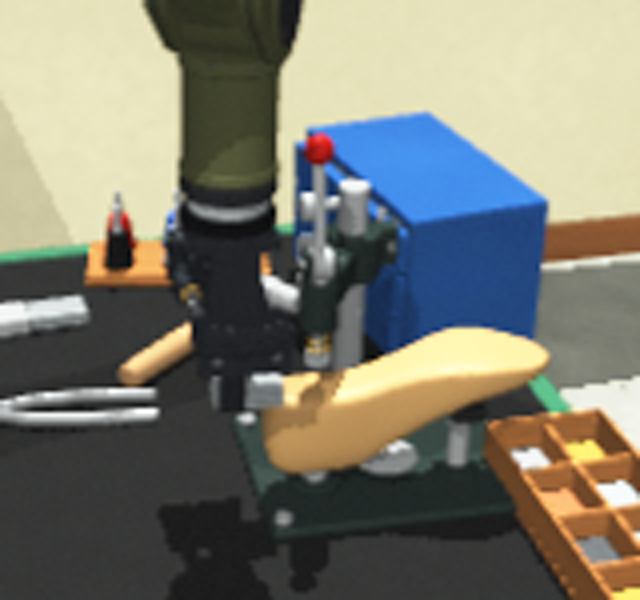

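View pics/w8.png

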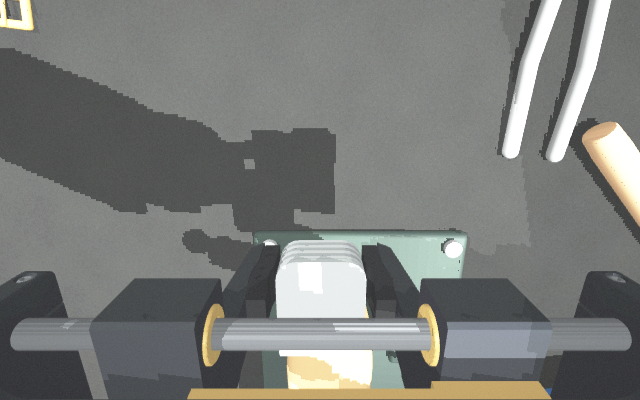

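>>> send_rows(
  series=[
    {"dx": 18, "dy": 0, "dz": 0, "turn": 0, "grip": 0.3},
    {"dx": 0, "dy": 0, "dz": -5, "turn": 0, "grip": 0.3},
    {"dx": 0, "dy": 0, "dz": 0, "turn": 0, "grip": 0.3},
    {"dx": 0, "dy": 0, "dz": 0, "turn": 0, "grip": 0.3},
  ],
)

```text
clock: 11.85
tool_pos: [0.5661, 0.1009, 0.1217]
eef_rot: [0.023, 1.0, -0.0, 0.001]
contact_force: [-0.2, -0.0, 0.0]
opening: 0.475
```

```bash
python3 - <<'E'
from h import *
s,R=where(hp(-60,0,7.5),180+HY); print(toh(s["tool_pos"]))
s=snapshot("side");cv2.imwrite("pics/s9.png",cv2.resize(s["img"][160:250,290:390,::-1],None,fx=6,fy=6,interpolation=cv2.INTER_CUBIC))
s=snapshot("wrist");save(s,"w9")
E
```

```text
t 11.85 tcp [0.5661 0.1009 0.1217] yaw 177.41 tilt [ 0.0016 -0.0002] q7 0.46 F [-0.2 -0.   0. ] op 0.475
 shift tool mm [16.6  1.9  4.2]
 turn -0.005
[-43.39662367  -2.00487873  11.69449781]
```

View pics/s9.png

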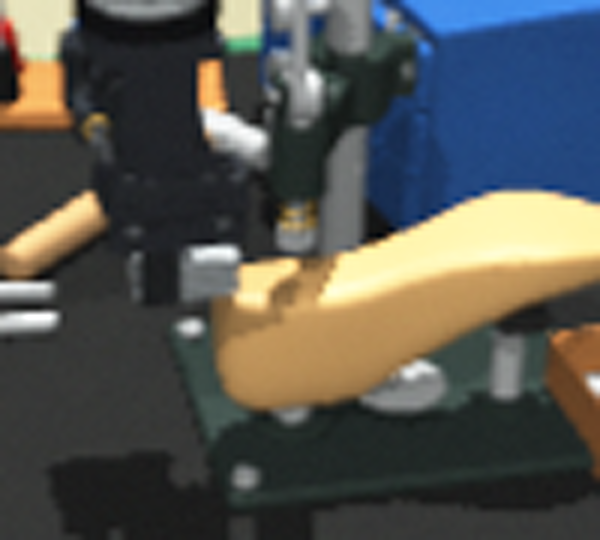

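View pics/w9.png

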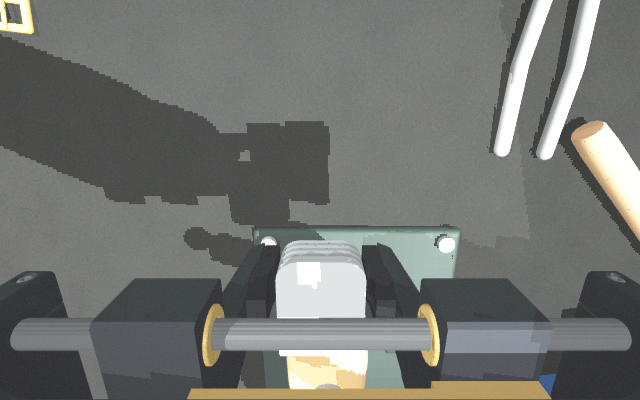

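```bash
cat >> h.py <<'E'
def held(s,st):
    P,u,v=pts(s); I=s["img"][v,u].astype(int)
    k=(u>278)&(u<363)&(v>235)&(v<362)&((v<316)|(v>352))&(I.min(1)>90)&(abs(P[:,2]-st["tool_pos"][2])<.03)&(I.max(1)-I.min(1)<25)
    q=toh(P[k]); t=toh(st["tool_pos"])
    zt=np.percentile(q[:,2],70); top=q[abs(q[:,2]-zt)<2.5]
    A=np.c_[top[:,:2],np.ones(len(top))]
    for _ in range(5):
        c=np.linalg.lstsq(A,top[:,2],rcond=None)[0]; r=abs(top[:,2]-A@c); g=r<2*np.median(r)+.2; top=top[g];A=A[g]
    print("plane slope deg x,y",np.degrees(c[:2]),"ztop",c[2]+c[0]*t[0],"tool",np.round(t,1),"x range all",np.percentile(q[:,0],[0.5,99.5]),"top x",np.percentile(top[:,0],[0.5,99.5]),"back mid x",np.percentile(q[abs(q[:,1]-t[1])<8][:,0],0.5),"y",np.percentile(q[:,1],[1,99]))
E
python3 - <<'E'
from h import *
s=snapshot("wrist");held(s,get_state())
E
```

```text
plane slope deg x,y [ 1.13271085 -0.11849858] ztop 31.939678730762367 tool [-44.   -1.5  11.6] x range all [-54.01654439  34.98433739] top x [-53.85787631 -25.25622011] back mid x -54.06948376537054 y [-22.47121556  16.92641787]
```

>>> send_rows(
  series=[
    {"dx": 30, "dy": 0, "dz": 0, "turn": 0, "grip": 0.3},
    {"dx": 40, "dy": 0, "dz": 0, "turn": 0, "grip": 0.3},
    {"dx": 36, "dy": 0, "dz": 10, "turn": 0, "grip": 0.3},
    {"dx": 0, "dy": 0, "dz": 35, "turn": 0, "grip": 0.3},
    {"dx": 0, "dy": 0, "dz": 35, "turn": 0, "grip": 0.3},
    {"dx": 0, "dy": 0, "dz": 24, "turn": 0, "grip": 0.3},
    {"dx": 0, "dy": 0, "dz": 7, "turn": 0, "grip": 0.3},
    {"dx": 0, "dy": 0, "dz": 4, "turn": 0, "grip": 0.3},
    {"dx": 0, "dy": 0, "dz": 1, "turn": 0, "grip": 0.3},
    {"dx": 0, "dy": 0, "dz": 0, "turn": 0, "grip": 0.3},
    {"dx": 0, "dy": 0, "dz": 0, "turn": 0, "grip": 0.7},
    {"dx": 0, "dy": 0, "dz": 0, "turn": 0, "grip": 0.7},
    {"dx": 0, "dy": 0, "dz": 0, "turn": 0, "grip": 0.7},
  ],
)

```text
clock: 13.3
tool_pos: [0.459, 0.1064, 0.0061]
eef_rot: [0.021, 1.0, 0.0, 0.0]
contact_force: [0.3, -0.4, -0.2]
opening: 0.694
```

```bash
python3 - <<'E'
from h import *
st,R=where(); t=toh(st["tool_pos"])
s=snapshot("wrist");held(s,st);save(s,"w10")
E
```

```text
t 13.3 tcp [0.459  0.1064 0.0061] yaw 177.54 tilt [0.0008 0.0002] q7 -0.19 F [ 0.3 -0.4 -0.2] op 0.694
plane slope deg x,y [-0.17539002  0.00834924] ztop -84.91535493565017 tool [-150.5   -0.8 -103.9] x range all [-161.83712038  -78.61920691] top x [-160.01020369 -130.62574254] back mid x -161.73852655359218 y [-23.92391874  18.72902258]
```

View pics/w10.png

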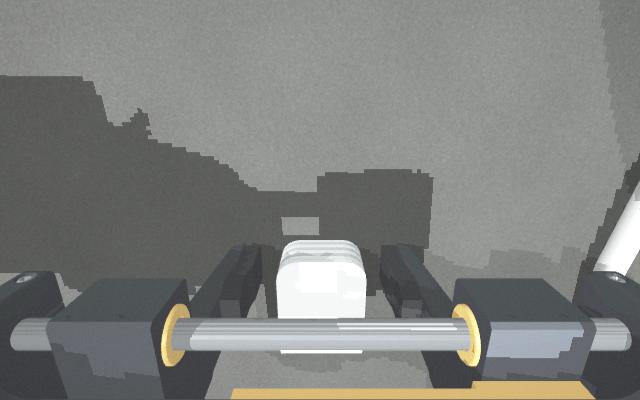

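>>> send_rows(
  series=[
    {"dx": 5, "dy": 0, "dz": 0.5, "turn": 0, "grip": 0.7},
    {"dx": 0, "dy": 0, "dz": 0, "turn": 0, "grip": 0.3},
    {"dx": 0, "dy": 0, "dz": 0, "turn": 0, "grip": 0.3},
    {"dx": 0, "dy": 0, "dz": 0, "turn": 0, "grip": 0.3},
    {"dx": 0, "dy": 0, "dz": 0, "turn": 0, "grip": 0.3},
    {"dx": 0, "dy": 0, "dz": 0, "turn": 0, "grip": 0.3},
  ],
  force=50,
)

```text
clock: 13.95
tool_pos: [0.454, 0.1067, 0.0053]
eef_rot: [0.021, 1.0, 0.0, 0.0]
contact_force: [0.2, 0.5, 1.5]
opening: 0.473
```

```bash
python3 - <<'E'
from h import *
st,R=where(hp(-62,0,14),180+HY)
s=snapshot("wrist");held(s,st);save(s,"w10")
E
```

```text
t 13.95 tcp [0.454  0.1067 0.0053] yaw 177.55 tilt [0.0004 0.0001] q7 -0.22 F [0.2 0.5 1.5] op 0.473
 shift tool mm [ -93.6    1.  -118.7]
 turn -0.0027
plane slope deg x,y [-2.25482289  0.01073728] ztop -84.6731184477846 tool [-155.6   -0.8 -104.7] x range all [-167.28644218 -104.56860617] top x [-160.05767922 -107.21696809] back mid x -167.2773591815083 y [-22.55583739  17.68740195]
```

>>> send_rows(
  series=[
    {"dx": 0, "dy": 0, "dz": -20, "turn": 0, "grip": 0.3},
    {"dx": 0, "dy": 0, "dz": -35, "turn": 0, "grip": 0.3},
    {"dx": 0, "dy": 0, "dz": -35, "turn": 0, "grip": 0.3},
    {"dx": 0, "dy": 0, "dz": -29, "turn": 0, "grip": 0.3},
    {"dx": -25, "dy": 0, "dz": 0, "turn": 0, "grip": 0.3},
    {"dx": -35, "dy": 0, "dz": 0, "turn": 0, "grip": 0.3},
    {"dx": -27, "dy": 0, "dz": 0, "turn": 0, "grip": 0.3},
    {"dx": -10, "dy": 1, "dz": 0, "turn": 0, "grip": 0.3},
    {"dx": 0, "dy": 0, "dz": 0, "turn": 0, "grip": 0.3},
    {"dx": 0, "dy": 0, "dz": 0, "turn": 0, "grip": 0.3},
  ],
)

```text
clock: 15.0
tool_pos: [0.5496, 0.1034, 0.1239]
eef_rot: [0.021, 1.0, -0.0, -0.001]
contact_force: [0.4, 0.3, 0.1]
opening: 0.473
```

```bash
python3 - <<'E'
from h import *
st,R=where(hp(-28,0,8.5),180+HY); print(toh(st["tool_pos"]))
s=snapshot("wrist");held(s,st);save(s,"w11")
P,u,v=pts(s);I=s["img"][v,u].astype(int)
k=(v>352)&(I[:,0]>I[:,2]+50)&(u>280)&(u<370); q=toh(P[k]); print("seat ahead",len(q),np.percentile(q,[5,50,95],axis=0))
s=snapshot("side");cv2.imwrite("pics/s11.png",cv2.resize(s["img"][160:250,290:390,::-1],None,fx=6,fy=6,interpolation=cv2.INTER_CUBIC))
E
```

```text
t 15.0 tcp [0.5496 0.1034 0.1239] yaw 177.58 tilt [-0.0015 -0.0004] q7 0.46 F [0.4 0.3 0.1] op 0.473
 shift tool mm [-31.9   0.3   5.3]
 turn -0.0022
[-59.90000036  -0.22286845  13.85648758]
plane slope deg x,y [-2.31491041  0.1236734 ] ztop 33.8596867102323 tool [-59.9  -0.2  13.9] x range all [-64.64338829  -8.95488412] top x [-64.31106843 -12.07914762] back mid x -64.69931423809298 y [-21.40495829  17.76642075]
seat ahead 1983 [[-77.9997969  -23.0215628   -3.27296702]
 [ 23.39665881  -5.31968646   1.77851081]
 [ 42.15826562   8.22574987 107.45822865]]
```

View pics/w11.png

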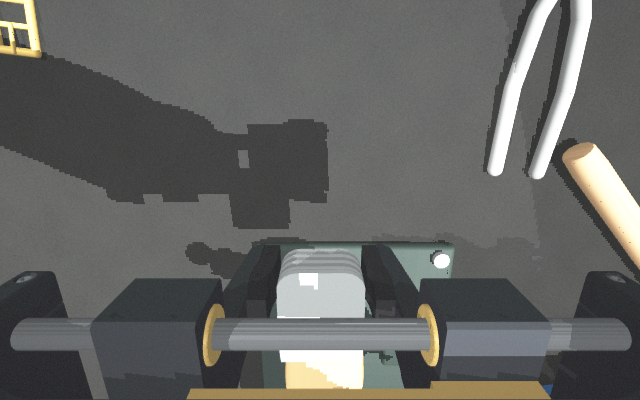

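View pics/s11.png

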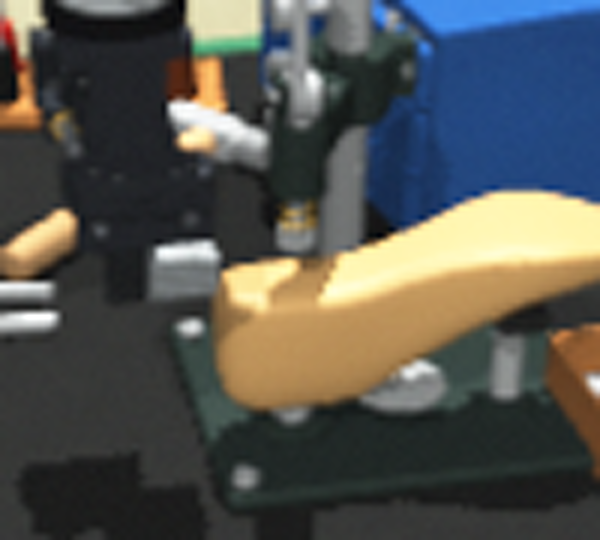

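>>> send_rows(
  series=[
    {"dx": 0, "dy": 0.3, "dz": 2.5, "turn": -0.002, "grip": 0.3},
    {"dx": 0, "dy": 0, "dz": 2, "turn": 0, "grip": 0.3},
    {"dx": -7, "dy": 0, "dz": 0, "turn": 0, "grip": 0.3},
    {"dx": -8, "dy": 0, "dz": 0, "turn": 0, "grip": 0.3},
    {"dx": -8, "dy": 0, "dz": 0, "turn": 0, "grip": 0.3},
    {"dx": -7, "dy": 0, "dz": 0, "turn": 0, "grip": 0.3},
    {"dx": 0, "dy": 0, "dz": 0, "turn": 0, "grip": 0.3},
    {"dx": 0, "dy": 0, "dz": 0, "turn": 0, "grip": 0.3},
  ],
)

```text
clock: 15.9
tool_pos: [0.5807, 0.1026, 0.1196]
eef_rot: [0.021, 1.0, 0.0, -0.0]
contact_force: [0.4, -0.4, -0.5]
opening: 0.474
```

```bash
python3 - <<'E'
from h import *
st,R=where(hp(-30,0,5.5),180+HY); print(toh(st["tool_pos"]))
s=snapshot("wrist");held(s,st)
E
```

```text
t 15.9 tcp [0.5807 0.1026 0.1196] yaw 177.65 tilt [-0.0003  0.0001] q7 0.52 F [ 0.4 -0.4 -0.5] op 0.474
 shift tool mm [ 1.1 -0.2  4.1]
 turn -0.0009
[-28.8609041    0.20270392   9.5967731 ]
plane slope deg x,y [-2.26769735 -0.0850958 ] ztop 29.572597477458093 tool [-28.9   0.2   9.6] x range all [-33.6054182   22.17693673] top x [-33.27877122  19.34511761] back mid x -33.65826907543673 y [-20.93272544  18.24981845]
```

>>> send_rows(
  series=[
    {"dx": 0, "dy": 0, "dz": 2, "turn": 0, "grip": 0.3},
    {"dx": 0, "dy": 0, "dz": 1.5, "turn": 0, "grip": 0.3},
    {"dx": 0, "dy": 0, "dz": 1, "turn": 0, "grip": 0.3},
    {"dx": 0, "dy": 0, "dz": 0, "turn": 0, "grip": 0.3},
  ],
)

```text
clock: 16.35
tool_pos: [0.5804, 0.1025, 0.1153]
eef_rot: [0.02, 1.0, -0.0, -0.0]
contact_force: [-0.6, -0.5, 0.9]
opening: 0.47
```

>>> send_rows(
  series=[
    {"dx": -3, "dy": 0, "dz": 0, "turn": 0, "grip": 0.3},
    {"dx": -3, "dy": 0, "dz": 0, "turn": 0, "grip": 0.3},
    {"dx": 0, "dy": 0, "dz": 0, "turn": 0, "grip": 0.3},
    {"dx": 0, "dy": 0, "dz": 0, "turn": 0, "grip": 0.3},
  ],
)

```text
clock: 16.75
tool_pos: [0.5874, 0.1024, 0.1153]
eef_rot: [0.021, 1.0, 0.0, 0.001]
contact_force: [1.1, -0.2, 1.0]
opening: 0.471
```

```bash
python3 - <<'E'
from h import *
st,R=where(hp(-18,0,5.5),180+HY); print(toh(st["tool_pos"]))
s=snapshot("wrist");held(s,st)
s=snapshot("side");cv2.imwrite("pics/s12.png",cv2.resize(s["img"][160:250,290:390,::-1],None,fx=6,fy=6,interpolation=cv2.INTER_CUBIC))
E
```

```text
t 16.75 tcp [0.5874 0.1024 0.1153] yaw 177.64 tilt [0.0011 0.0003] q7 0.52 F [ 1.1 -0.2  1. ] op 0.471
 shift tool mm [-4.2 -0.3 -0.2]
 turn -0.001
[-22.17812165   0.26719406   5.28563158]
plane slope deg x,y [-2.09899225 -0.03625645] ztop 25.243959791602762 tool [-22.2   0.3   5.3] x range all [-26.92837355  28.66498933] top x [-26.54778967  26.15161931] back mid x -26.986093104556456 y [-20.88686595  18.34214826]
```

View pics/s12.png

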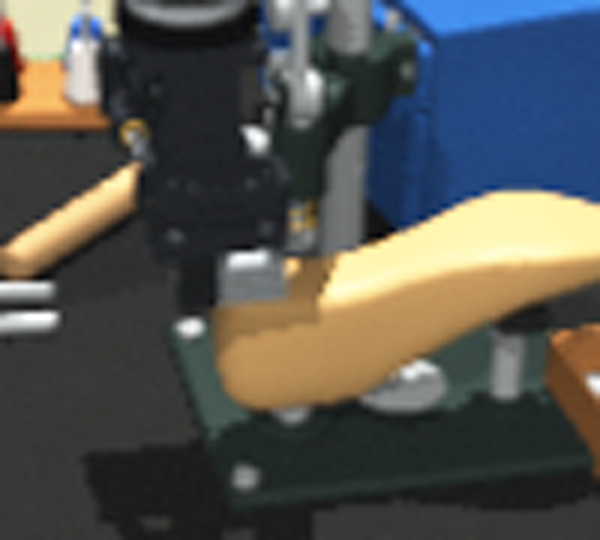

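>>> send_rows(
  series=[
    {"dx": -2, "dy": -0.2, "dz": 0, "turn": 0, "grip": 0.3},
    {"dx": -2, "dy": 0, "dz": 0, "turn": 0, "grip": 0.3},
    {"dx": 0, "dy": 0, "dz": 0, "turn": 0, "grip": 0.3},
    {"dx": 0, "dy": 0, "dz": 0, "turn": 0, "grip": 0.3},
  ],
)

```text
clock: 17.25
tool_pos: [0.5902, 0.1021, 0.1153]
eef_rot: [0.02, 1.0, -0.0, -0.0]
contact_force: [-2.9, -0.2, 4.2]
opening: 0.468
```

```bash
python3 - <<'E'
from h import *
st,R=where(hp(-18,0,5.5),180+HY); print(toh(st["tool_pos"]))
s=snapshot("wrist");held(s,st);save(s,"w13")
s=snapshot("side");cv2.imwrite("pics/s13.png",cv2.resize(s["img"][160:250,290:390,::-1],None,fx=6,fy=6,interpolation=cv2.INTER_CUBIC))
E
```

```text
t 17.25 tcp [0.5902 0.1021 0.1153] yaw 177.68 tilt [-0.0006 -0.0001] q7 0.53 F [-2.9 -0.2  4.2] op 0.468
 shift tool mm [-1.3 -0.1 -0.2]
 turn -0.0003
[-19.27646971   0.13963935   5.28877393]
plane slope deg x,y [-2.03339959 -0.14479377] ztop 25.24757103165375 tool [-19.3   0.1   5.3] x range all [-24.08154484  31.33443757] top x [-23.70610315  29.32067052] back mid x -24.098352109168054 y [-21.00530288  18.17618474]
```

View pics/s13.png

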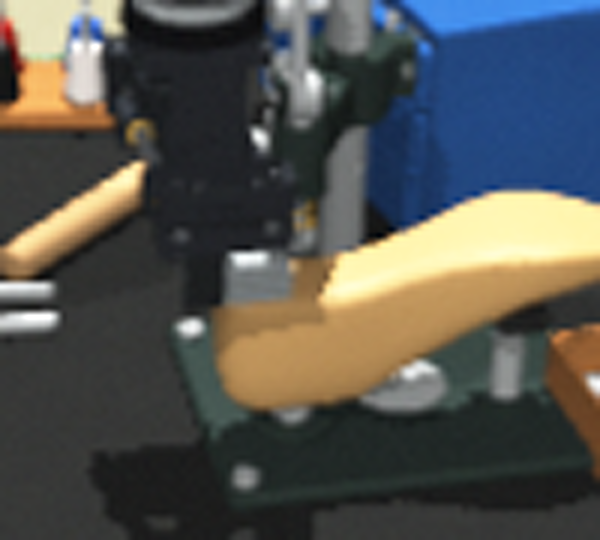

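>>> send_rows(
  series=[
    {"dx": 0, "dy": 0, "dz": 0, "turn": 0, "grip": 0.52},
    {"dx": 0, "dy": 0, "dz": 0, "turn": 0, "grip": 0.6},
    {"dx": 0, "dy": 0, "dz": 0, "turn": 0, "grip": 0.7},
    {"dx": 0, "dy": 0, "dz": 0, "turn": 0, "grip": 0.7},
    {"dx": 15, "dy": 0, "dz": 0, "turn": 0, "grip": 0.7},
    {"dx": 25, "dy": 0, "dz": -5, "turn": 0, "grip": 0.7},
    {"dx": 0, "dy": 0, "dz": -30, "turn": 0, "grip": 0.7},
    {"dx": 0, "dy": 0, "dz": 0, "turn": 0, "grip": 0.8},
  ],
)

```text
clock: 18.15
tool_pos: [0.552, 0.1049, 0.153]
eef_rot: [0.02, 1.0, 0.001, 0.002]
contact_force: [0.1, -0.1, -0.3]
opening: 0.77
```

```bash
python3 - <<'E'
from h import *
st,R=where()
s=snapshot("wrist");save(s,"w14")
s=snapshot("side");cv2.imwrite("pics/s14.png",cv2.resize(s["img"][160:250,290:390,::-1],None,fx=6,fy=6,interpolation=cv2.INTER_CUBIC))
E
```

```text
t 18.15 tcp [0.552  0.1049 0.153 ] yaw 177.72 tilt [0.0048 0.002 ] q7 0.5 F [ 0.1 -0.1 -0.3] op 0.77
```

View pics/w14.png

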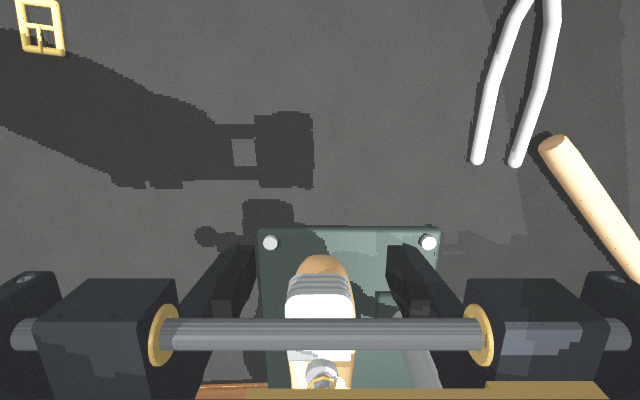

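View pics/s14.png

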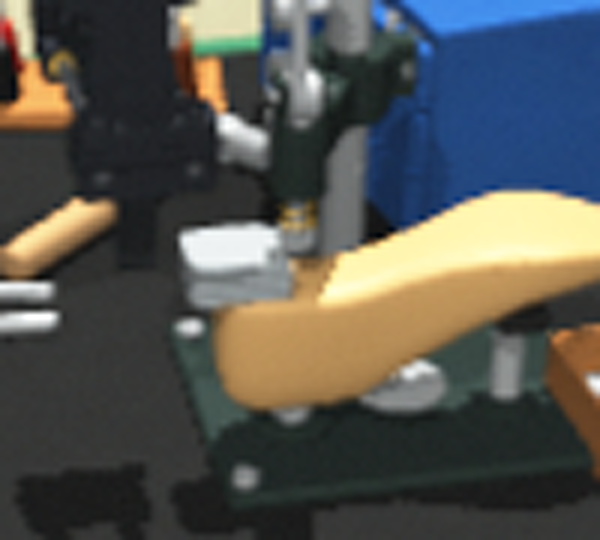

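>>> send_rows(
  series=[
    {"dx": 0, "dy": -35, "dz": 0, "turn": 0, "grip": 0.9},
    {"dx": 0, "dy": -46, "dz": 0, "turn": 0, "grip": 1},
    {"dx": -10, "dy": -46, "dz": 0, "turn": 0, "grip": 1},
    {"dx": -12, "dy": -46, "dz": 0, "turn": 0, "grip": 1},
    {"dx": -12, "dy": -46, "dz": 0, "turn": 0, "grip": 1},
    {"dx": -12, "dy": -46, "dz": 0, "turn": 0, "grip": 1},
    {"dx": -12, "dy": -46, "dz": 0, "turn": 0, "grip": 1},
    {"dx": -12, "dy": -46, "dz": 0, "turn": 0.05, "grip": 1},
    {"dx": -2, "dy": -47, "dz": 0, "turn": 0, "grip": 1},
    {"dx": 0, "dy": 0, "dz": 30, "turn": 0, "grip": 1},
    {"dx": 0, "dy": 0, "dz": 0, "turn": 0, "grip": 1},
  ],
)

```text
clock: 19.35
tool_pos: [0.6002, -0.3049, 0.1151]
eef_rot: [0.047, 0.999, 0.0, -0.004]
contact_force: [-0.5, 1.0, -0.8]
opening: 0.998
```

```bash
python3 - <<'E'
from h import *
st,R=where([.6073,-.3059,.0045],174.8)
s=snapshot("wrist");save(s,"w15");blocks(s)
E
```

```text
t 19.35 tcp [ 0.6002 -0.3049  0.1151] yaw 174.59 tilt [-0.0082  0.0012] q7 1.24 F [-0.5  1.  -0.8] op 0.998
 shift tool mm [ -8.1  -0.3 110.6]
 turn -0.0036
[255. 174. 137.] [ 205   40   82   93 4691] z 0.0195 rect [ 507.7 -353.6] [55.2 42.3] 16.9
[255. 255. 237.] [ 296  189   53   65 3246] z 0.0225 rect [ 620.2 -307.2] [42.2 55.8] 85.2
[255. 118. 111.] [ 297  286   83   32 1921] z 0.0263 rect [ 697.  -299.5] [71.  24.8] 84.4
[255. 117. 110.] [303 351  71   7 290] z 0.0266 rect [ 748.1 -304.1] [65.2  8.6] 84.2
```

View pics/w15.png

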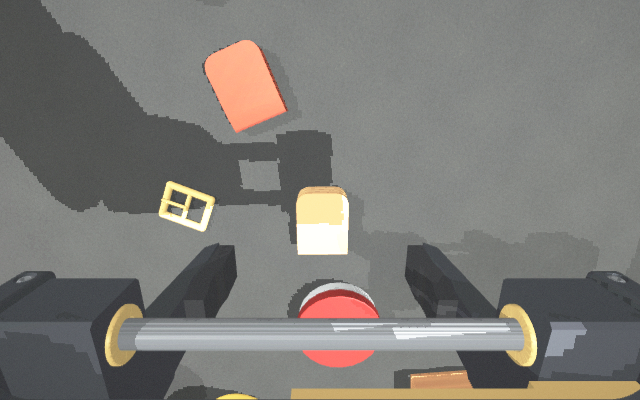

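>>> send_rows(
  series=[
    {"dx": -7, "dy": 0, "dz": 30, "turn": 0, "grip": 1},
    {"dx": 0, "dy": 0, "dz": 35, "turn": 0, "grip": 1},
    {"dx": 0, "dy": 0, "dz": 29, "turn": 0, "grip": 1},
    {"dx": 0, "dy": 0, "dz": 12, "turn": 0, "grip": 1},
    {"dx": 0, "dy": 0, "dz": 4, "turn": 0, "grip": 0.6},
    {"dx": 0, "dy": 0, "dz": 0, "turn": 0, "grip": 0.3},
    {"dx": 0, "dy": 0, "dz": 0, "turn": 0, "grip": 0.3},
    {"dx": 0, "dy": 0, "dz": 0, "turn": 0, "grip": 0.3},
    {"dx": 0, "dy": 0, "dz": 0, "turn": 0, "grip": 0.3},
    {"dx": 0, "dy": 0, "dz": 0, "turn": 0, "grip": 0.3},
    {"dx": 0, "dy": 0, "dz": 0, "turn": 0, "grip": 0.3},
  ],
  force=55,
)

```text
clock: 20.5
tool_pos: [0.611, -0.3038, 0.0109]
eef_rot: [0.045, 0.999, -0.0, 0.0]
contact_force: [-0.7, 0.2, 2.6]
opening: 0.466
```

```bash
python3 - <<'E'
from h import *
st,R=where()
E
```

```text
t 20.5 tcp [ 0.611  -0.3038  0.0109] yaw 174.79 tilt [ 0.0006 -0.0005] q7 1.17 F [-0.7  0.2  2.6] op 0.466
```

>>> send_rows(
  series=[
    {"dx": 0, "dy": 0, "dz": -25, "turn": 0, "grip": 0.3},
    {"dx": 0, "dy": 0, "dz": -40, "turn": -0.05, "grip": 0.3},
    {"dx": 5, "dy": 20, "dz": -40, "turn": 0, "grip": 0.3},
    {"dx": 12, "dy": 40, "dz": -20, "turn": 0, "grip": 0.3},
    {"dx": 15, "dy": 45, "dz": 0, "turn": 0, "grip": 0.3},
    {"dx": 15, "dy": 45, "dz": 0, "turn": 0, "grip": 0.3},
    {"dx": 15, "dy": 45, "dz": 0, "turn": 0, "grip": 0.3},
    {"dx": 15, "dy": 45, "dz": 0, "turn": 0, "grip": 0.3},
    {"dx": 10, "dy": 45, "dz": 0, "turn": 0, "grip": 0.3},
    {"dx": 0, "dy": 45, "dz": 0, "turn": 0, "grip": 0.3},
    {"dx": 0, "dy": 45, "dz": 0, "turn": 0, "grip": 0.3},
    {"dx": 0, "dy": 27, "dz": 0, "turn": 0, "grip": 0.3},
    {"dx": 0, "dy": 0, "dz": 0, "turn": 0, "grip": 0.3},
    {"dx": 0, "dy": 0, "dz": 0, "turn": 0, "grip": 0.3},
  ],
)

```text
clock: 21.9
tool_pos: [0.54, 0.1017, 0.1351]
eef_rot: [0.02, 1.0, -0.0, -0.0]
contact_force: [0.3, -0.1, -1.2]
opening: 0.47
```

```bash
python3 - <<'E'
from h import *
st,R=where(hp(-70,0,13),180+HY); print(toh(st["tool_pos"]))
s=snapshot("wrist");save(s,"w16")
E
```

```text
t 21.9 tcp [0.54   0.1017 0.1351] yaw 177.74 tilt [-0.0003 -0.0009] q7 0.45 F [ 0.3 -0.1 -1.2] op 0.47
 shift tool mm [ 0.6  2.3 12.1]
 turn 0.0007
[-69.44321668  -2.27831482  25.08340134]
```

View pics/w16.png

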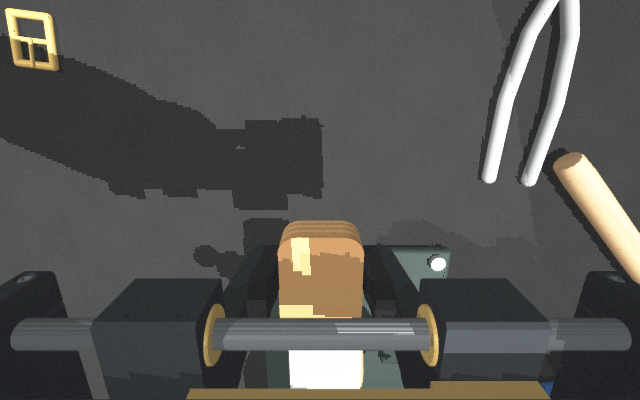

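>>> send_rows(
  series=[
    {"dx": 0, "dy": 2.3, "dz": 5, "turn": 0, "grip": 0.3},
    {"dx": 0, "dy": 0, "dz": 5, "turn": 0, "grip": 0.3},
    {"dx": 0, "dy": 0, "dz": 1.5, "turn": 0, "grip": 0.3},
    {"dx": 0, "dy": 0, "dz": 0, "turn": 0, "grip": 0.3},
    {"dx": -4, "dy": 0, "dz": 0, "turn": 0, "grip": 0.3},
    {"dx": -4, "dy": 0, "dz": 0, "turn": 0, "grip": 0.3},
    {"dx": -4, "dy": 0, "dz": 0, "turn": 0, "grip": 0.3},
    {"dx": 0, "dy": 0, "dz": 0, "turn": 0, "grip": 0.3},
  ],
)

```text
clock: 22.75
tool_pos: [0.5515, 0.1035, 0.1236]
eef_rot: [0.02, 1.0, -0.0, -0.001]
contact_force: [-3.8, 0.8, 0.7]
opening: 0.466
```

```bash
python3 - <<'E'
from h import *
st,R=where(hp(-57,0,13),180+HY); print(toh(st["tool_pos"]))
E
```

```text
t 22.75 tcp [0.5515 0.1035 0.1236] yaw 177.67 tilt [-0.0021 -0.0003] q7 0.46 F [-3.8  0.8  0.7] op 0.466
 shift tool mm [-1.1  0.   0.6]
 turn -0.0004
[-5.80829150e+01 -3.20041548e-02  1.35789838e+01]
```

>>> send_rows(
  series=[
    {"dx": -4, "dy": 0, "dz": 0, "turn": 0, "grip": 0.3},
    {"dx": -3, "dy": 0, "dz": 0, "turn": 0, "grip": 0.3},
    {"dx": 0, "dy": 0, "dz": 0, "turn": 0, "grip": 0.3},
  ],
)

```text
clock: 23.05
tool_pos: [0.5573, 0.1033, 0.1235]
eef_rot: [0.02, 1.0, -0.0, -0.002]
contact_force: [-6.1, 0.6, 2.8]
opening: 0.471
```

>>> send_rows(
  series=[
    {"dx": -3, "dy": 0, "dz": 0, "turn": 0, "grip": 0.3},
    {"dx": -3, "dy": 0, "dz": 0, "turn": 0, "grip": 0.3},
    {"dx": 0, "dy": 0, "dz": 0, "turn": 0, "grip": 0.3},
  ],
)

```text
clock: 23.35
tool_pos: [0.5639, 0.103, 0.1235]
eef_rot: [0.02, 1.0, -0.0, -0.001]
contact_force: [-5.4, -0.6, 1.6]
opening: 0.466
```

```bash
python3 - <<'E'
from h import *
st,R=where(hp(-37,0,13),180+HY); print(toh(st["tool_pos"]))
s=snapshot("wrist");save(s,"w17")
s=snapshot("side");cv2.imwrite("pics/s17.png",cv2.resize(s["img"][160:250,290:390,::-1],None,fx=6,fy=6,interpolation=cv2.INTER_CUBIC))
E
```

```text
t 23.35 tcp [0.5639 0.103  0.1235] yaw 177.7 tilt [-0.0029 -0.0006] q7 0.49 F [-5.4 -0.6  1.6] op 0.466
 shift tool mm [-8.7  0.1  0.4]
 turn 0.0001
[-45.67218009  -0.06541738  13.46278023]
```

View pics/s17.png

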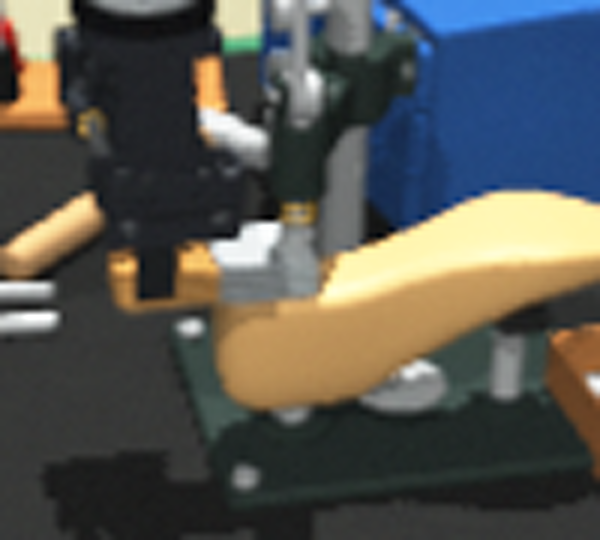

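View pics/w17.png

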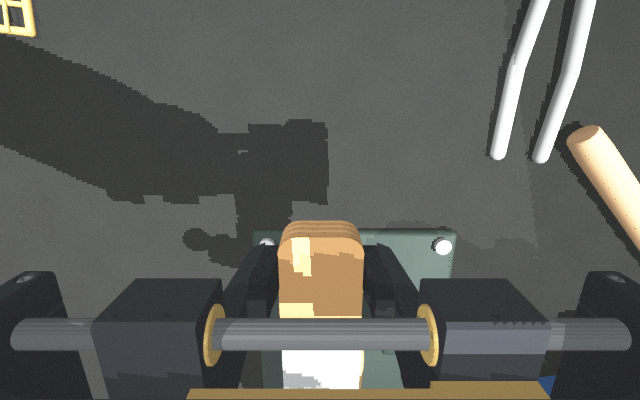

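>>> send_rows(
  series=[
    {"dx": -3, "dy": 0, "dz": 0, "turn": 0, "grip": 0.3},
    {"dx": -3, "dy": 0, "dz": 0, "turn": 0, "grip": 0.3},
    {"dx": 0, "dy": 0, "dz": 0, "turn": 0, "grip": 0.3},
  ],
)

```text
clock: 23.75
tool_pos: [0.5698, 0.1027, 0.1235]
eef_rot: [0.02, 1.0, -0.0, -0.002]
contact_force: [-5.7, 1.0, 1.8]
opening: 0.468
```

```bash
python3 - <<'E'
from h import *
st,R=where(hp(-37,0,13),180+HY); print(toh(st["tool_pos"]))
E
```

```text
t 23.75 tcp [0.5698 0.1027 0.1235] yaw 177.7 tilt [-0.0031 -0.0007] q7 0.5 F [-5.7  1.   1.8] op 0.468
 shift tool mm [-2.7  0.1  0.5]
 turn 0.0
[-39.7475706   -0.1259666   13.47089779]
```

>>> send_rows(
  series=[
    {"dx": 15, "dy": 0, "dz": -5, "turn": 0, "grip": 0.3},
    {"dx": 20, "dy": 0, "dz": -25, "turn": 0, "grip": 0.3},
    {"dx": 0, "dy": 0, "dz": -30, "turn": 0, "grip": 0.3},
    {"dx": 0, "dy": 0, "dz": 0, "turn": 0, "grip": 0.3},
  ],
)

```text
clock: 24.15
tool_pos: [0.5388, 0.1056, 0.1873]
eef_rot: [0.02, 1.0, 0.001, 0.004]
contact_force: [0.8, 1.4, -0.5]
opening: 0.468
```

```bash
python3 - <<'E'
from h import *
import pickle
st,R=where(); print(toh(st["tool_pos"]))
s=snapshot("wrist");save(s,"w18");pickle.dump(s,open("w18.pkl","wb"))
s=snapshot("side");cv2.imwrite("pics/s18.png",cv2.resize(s["img"][160:250,290:390,::-1],None,fx=6,fy=6,interpolation=cv2.INTER_CUBIC))
E
```

```text
t 24.15 tcp [0.5388 0.1056 0.1873] yaw 177.68 tilt [0.0075 0.0026] q7 0.52 F [ 0.8  1.4 -0.5] op 0.468
[-70.83931055   1.55221521  77.29137709]
```

View pics/w18.png

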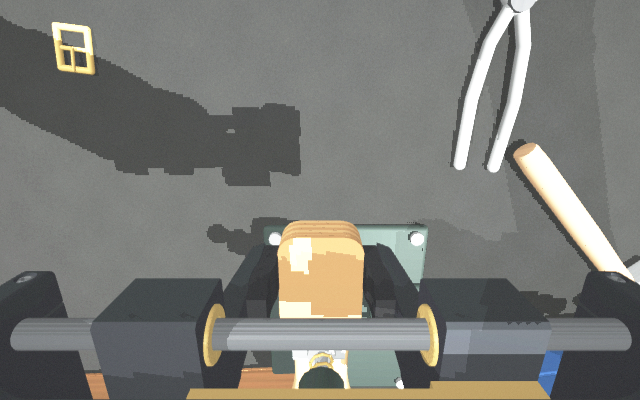

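View pics/s18.png

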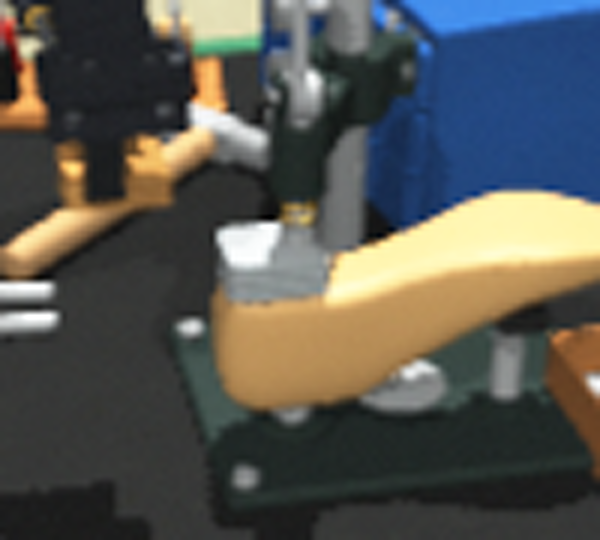

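>>> send_rows(
  series=[
    {"dx": 0, "dy": -40, "dz": -5, "turn": 0, "grip": 0.3},
    {"dx": 0, "dy": -45, "dz": -5, "turn": 0, "grip": 0.3},
    {"dx": 0, "dy": -25, "dz": 0, "turn": 0, "grip": 0.3},
    {"dx": 0, "dy": 0, "dz": 0, "turn": 0, "grip": 0.3},
  ],
)

```text
clock: 24.65
tool_pos: [0.5313, -0.0118, 0.1918]
eef_rot: [0.024, 1.0, -0.002, -0.002]
contact_force: [-0.2, -0.4, -0.8]
opening: 0.468
```

```bash
python3 - <<'E'
from h import *
import pickle
st,R=where(); print(toh(st["tool_pos"]))
s=snapshot("wrist");save(s,"w19");pickle.dump(s,open("w19.pkl","wb"))
c=proj(s,hp(10,0,10)); print(c); a,b=int(c[0]),int(c[1])
cv2.imwrite("pics/w19c.png",cv2.resize(s["img"][b-60:b+60,a-80:a+80,::-1],None,fx=5,fy=5,interpolation=cv2.INTER_CUBIC))
E
```

```text
t 24.65 tcp [ 0.5313 -0.0118  0.1918] yaw 177.2 tilt [-0.0031 -0.0042] q7 0.7 F [-0.2 -0.4 -0.8] op 0.468
[ -73.601775   -116.05120182   81.76951978]
[466.37691139 305.9391568 ]
```

View pics/w19c.png

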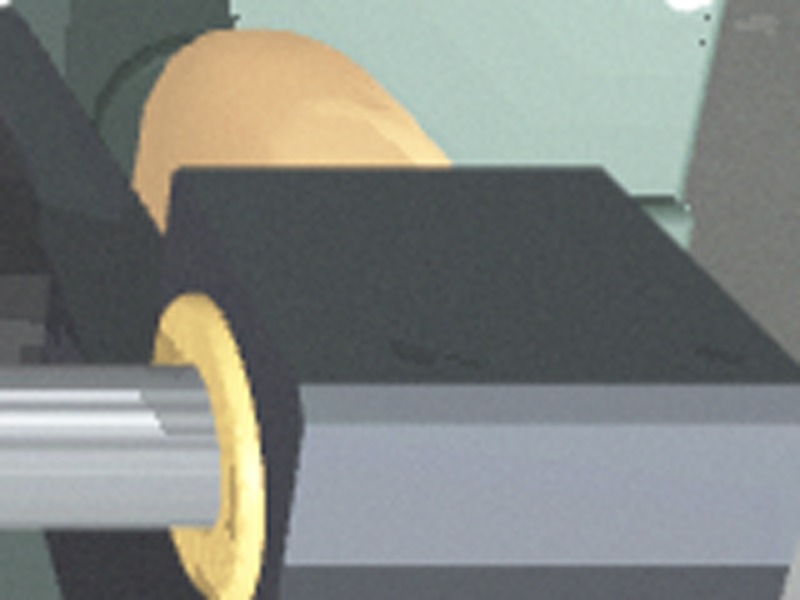

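>>> send_rows(
  series=[
    {"dx": -40, "dy": 0, "dz": -20, "turn": 0, "grip": 0.3},
    {"dx": 0, "dy": 0, "dz": 0, "turn": 0, "grip": 0.3},
    {"dx": 0, "dy": 0, "dz": 0, "turn": 0, "grip": 0.3},
  ],
)

```text
clock: 25.0
tool_pos: [0.5726, -0.0056, 0.2135]
eef_rot: [0.02, 1.0, 0.001, 0.0]
contact_force: [-0.2, -0.2, -1.2]
opening: 0.472
```

```bash
python3 - <<'E'
from h import *
import pickle
st,R=where(); print(toh(st["tool_pos"]))
s=snapshot("wrist");save(s,"w20");pickle.dump(s,open("w20.pkl","wb"))
c=proj(s,hp(10,0,10)); print(c); a,b=int(c[0]),int(c[1])
cv2.imwrite("pics/w20c.png",cv2.resize(s["img"][b-60:b+60,a-80:a+80,::-1],None,fx=5,fy=5,interpolation=cv2.INTER_CUBIC))
P,u,v=pts(s);I=s["img"][v,u].astype(int);q=toh(P)
k=(abs(q[:,1])<35)&(q[:,0]>-20)&(q[:,0]<45)&(q[:,2]>15)&(q[:,2]<40); w=q[k]
print(len(w)); top=w[abs(w[:,2]-25.5)<2.5]; print(len(top),np.median(top[:,2]),np.percentile(top,[1,99],axis=0),cv2.minAreaRect(top[:,:2].astype(np.float32)))
E
```

```text
t 25.0 tcp [ 0.5726 -0.0056  0.2135] yaw 177.73 tilt [0.0009 0.0017] q7 0.78 F [-0.2 -0.2 -1.2] op 0.472
[ -32.55224321 -108.20454638  103.48623382]
[450.83542993 248.49371415]
2173
1832 25.020170045437844 [[ -2.76391129 -22.51248958  23.38156361]
 [ 28.06964844  18.79070905  26.4458273 ]] ((12.802787780761719, -1.583425521850586), (42.44715118408203, 31.982412338256836), 89.44187927246094)
```

View pics/w20c.png

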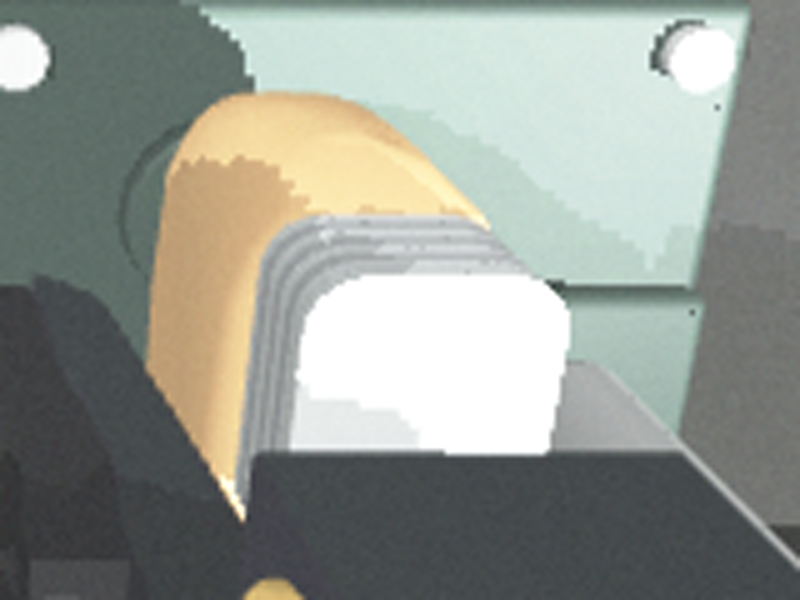

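```bash
python3 - <<'E'
from h import *
import pickle
def an(nm,wallonly=False):
    s=pickle.load(open(nm,"rb")); P,u,v=pts(s);I=s["img"][v,u].astype(int);q=toh(P)
    o=(I[:,0]>I[:,2]+40)
    for lo,hi in((-14,-10),(-10,-6)):
        k=o&(abs(q[:,1])<3)&(q[:,2]>lo)&(q[:,2]<hi)&(q[:,0]<5); print(nm,"wall z",lo,hi,k.sum(),np.round(q[k].mean(0),2))
        k=o&(q[:,1]<-15)&(q[:,2]>lo)&(q[:,2]<hi)&(q[:,0]>10)&(q[:,0]<14); print("   side x10-14",k.sum(),np.round(q[k].mean(0),2) if k.sum() else 0)
    g=(I.max(1)-I.min(1)<30)&(abs(q[:,1])<10)&(q[:,0]<5)&(q[:,0]>-15)
    for z in (4,8,12,16,20):
        k=g&(abs(q[:,2]-z)<2); print("   blk back z",z,k.sum(),np.round(q[k].mean(0),2) if k.sum() else 0)
    nails=1
for n in("w3.pkl","w4.pkl","w20.pkl"): an(n)
E
```

```text
w3.pkl wall z -14 -10 31 [ -3.07  -0.23 -11.99]
   side x10-14 4 [ 11.44 -23.78 -12.22]
w3.pkl wall z -10 -6 32 [-2.15  0.22 -7.81]
   side x10-14 8 [ 12.   -23.64  -7.61]
   blk back z 4 0 0
   blk back z 8 0 0
   blk back z 12 0 0
   blk back z 16 0 0
   blk back z 20 0 0
w4.pkl wall z -14 -10 18 [ -3.09  -0.21 -11.8 ]
   side x10-14 2 [ 12.18 -24.   -11.51]
w4.pkl wall z -10 -6 14 [-2.13  0.08 -7.77]
   side x10-14 4 [ 11.98 -23.49  -7.18]
   blk back z 4 3 [2.68 0.88 2.28]
   blk back z 8 0 0
   blk back z 12 0 0
   blk back z 16 0 0
   blk back z 20 0 0
w20.pkl wall z -14 -10 19 [ -3.13   0.29 -12.03]
   side x10-14 10 [ 11.96 -23.88 -11.87]
w20.pkl wall z -10 -6 23 [-2.1  -0.35 -7.64]
   side x10-14 13 [ 12.14 -23.5   -7.48]
   blk back z 4 47 [-2.66  0.09  3.63]
   blk back z 8 49 [-2.69  0.3   7.92]
   blk back z 12 44 [-2.67  0.02 11.63]
   blk back z 16 65 [-2.61  0.38 15.82]
   blk back z 20 53 [-2.68 -0.29 20.2 ]
```

```bash
python3 - <<'E'
from h import *
import pickle
for n in("w3.pkl","w4.pkl"):
    s=pickle.load(open(n,"rb")); P,u,v=pts(s);I=s["img"][v,u].astype(int);q=toh(P)
    o=(I[:,0]>I[:,2]+25)&(q[:,2]>-3)&(q[:,2]<5)
    for a in range(4,40,6):
        k=o&(q[:,0]>a)&(q[:,0]<a+6); w=q[k]
        if len(w)>10: print(n,a+3,np.round([w[:,1].min(),w[:,1].max(),(w[:,1].min()+w[:,1].max())/2],2))
s=pickle.load(open("w20.pkl","rb")); P,u,v=pts(s);q=toh(P)
for a in range(6,28,4):
    k=(abs(q[:,2]-25)<2)&(q[:,0]>a)&(q[:,0]<a+4)&(abs(q[:,1])<40); w=q[k]
    if len(w): print("blk",a+2,np.round([w[:,1].min(),w[:,1].max(),(w[:,1].min()+w[:,1].max())/2],2))
k=(q[:,2]>4)&(q[:,2]<22)&(abs(q[:,1])<10)&(q[:,0]<3)&(q[:,0]>-10); p=np.polyfit(q[k,1],q[k,0],1); print("back face yaw deg rel",-np.degrees(p[0]),"x0",p[1])
# left (robot's right) side face of block
k=(q[:,2]>4)&(q[:,2]<20)&(q[:,1]<-17)&(q[:,1]>-30)&(q[:,0]>8)&(q[:,0]<40); print("side face",k.sum(),np.polyfit(q[k,0],q[k,1],1))
E
```

```text
w3.pkl 7 [-20.65  21.36   0.36]
w3.pkl 13 [-22.88  23.35   0.23]
w3.pkl 19 [-22.84  23.4    0.28]
w3.pkl 25 [-22.72  24.02   0.65]
w3.pkl 31 [-24.25  24.2   -0.03]
w3.pkl 37 [-24.2   24.93   0.37]
w4.pkl 7 [-19.66  20.34   0.34]
w4.pkl 13 [-23.38  22.76  -0.31]
w4.pkl 19 [-22.41  23.07   0.33]
w4.pkl 25 [-23.27  23.47   0.1 ]
w4.pkl 31 [-23.23  23.84   0.3 ]
w4.pkl 37 [-24.08  24.18   0.05]
blk 8 [-22.72  19.65  -1.54]
blk 12 [-22.72  19.03  -1.85]
blk 16 [-22.65  19.27  -1.69]
blk 20 [-22.82  19.43  -1.7 ]
blk 24 [-22.93  19.31  -1.81]
blk 28 [-22.77  19.51  -1.63]
back face yaw deg rel -0.3858430932791888 x0 -2.663497177370663
side face 211 [-3.53261010e-03 -2.24797271e+01]
```

>>> send_rows(
  series=[
    {"dx": 0, "dy": -30, "dz": 0, "turn": 0, "grip": 0.3},
    {"dx": 0, "dy": 0, "dz": 0, "turn": -0.147, "grip": 0.3},
    {"dx": 0, "dy": 0, "dz": 0, "turn": -0.147, "grip": 0.3},
    {"dx": 0, "dy": 0, "dz": 0, "turn": -0.147, "grip": 0.3},
    {"dx": 0, "dy": 0, "dz": 0, "turn": -0.147, "grip": 0.3},
    {"dx": 0, "dy": 0, "dz": 0, "turn": -0.147, "grip": 0.3},
  ],
)

```text
clock: 25.65
tool_pos: [0.5696, -0.0368, 0.213]
eef_rot: [-0.344, 0.939, 0.0, -0.001]
contact_force: [-0.5, -0.4, -1.3]
opening: 0.472
```

```bash
python3 - <<'E'
from h import *
st,R=where(None,270+HY); print(st["q"])
E
```

```text
t 25.65 tcp [ 0.5696 -0.0368  0.213 ] yaw -139.77 tilt [-0.0014 -0.0004] q7 1.46 F [-0.5 -0.4 -1.3] op 0.472
 turn -0.8285
[ 0.55065518  0.85485117 -1.07252649  1.73552533  0.84394869  1.09033797
  1.46433943]
```

>>> send_rows(
  series=[
    {"dx": 0, "dy": 0, "dz": 0, "turn": -0.138, "grip": 0.3},
    {"dx": 0, "dy": 0, "dz": 0, "turn": -0.138, "grip": 0.3},
    {"dx": 0, "dy": 0, "dz": 0, "turn": -0.138, "grip": 0.3},
    {"dx": 0, "dy": 0, "dz": 0, "turn": -0.138, "grip": 0.3},
    {"dx": 0, "dy": 0, "dz": 0, "turn": -0.138, "grip": 0.3},
    {"dx": 0, "dy": 0, "dz": 0, "turn": -0.138, "grip": 0.3},
    {"dx": 0, "dy": 0, "dz": 0, "turn": 0, "grip": 0.3},
  ],
)

```text
clock: 26.35
tool_pos: [0.5697, -0.0368, 0.2128]
eef_rot: [-0.691, 0.723, 0.001, -0.0]
contact_force: [0.0, -0.2, -0.3]
opening: 0.469
```

```bash
python3 - <<'E'
from h import *
st,R=where(hp(34,-78,30),270+HY); print(st["q"],toh(st["tool_pos"]))
E
```

```text
t 26.35 tcp [ 0.5697 -0.0368  0.2128] yaw -92.66 tilt [-0.0016  0.0004] q7 2.19 F [ 0.  -0.2 -0.3] op 0.469
 shift tool mm [-61.9 -68.   72.7]
 turn -0.0062
[ 0.60857848  0.94099131 -1.25058218  1.73239046  0.95541809  1.21837262
  2.19006957] [ -34.2290726  -139.46570212  102.80034922]
```

>>> send_rows(
  series=[
    {"dx": 0, "dy": -25, "dz": 15, "turn": -0.006, "grip": 0.3},
    {"dx": -10, "dy": -25, "dz": 25, "turn": 0, "grip": 0.3},
    {"dx": -20, "dy": -18, "dz": 25, "turn": 0, "grip": 0.3},
    {"dx": -20, "dy": 0, "dz": 15, "turn": 0, "grip": 0.3},
    {"dx": -8, "dy": 0, "dz": 7, "turn": 0, "grip": 0.3},
    {"dx": 0, "dy": 0, "dz": 0, "turn": 0, "grip": 0.3},
    {"dx": 0, "dy": 0, "dz": 0, "turn": 0, "grip": 0.3},
  ],
)

```text
clock: 27.05
tool_pos: [0.641, 0.0168, 0.1274]
eef_rot: [-0.692, 0.722, -0.001, -0.0]
contact_force: [-0.4, 0.1, -0.1]
opening: 0.465
```

```bash
python3 - <<'E'
from h import *
st,R=where(hp(34,-60,13.5),270+HY); print(st["q"],toh(st["tool_pos"]))
s=snapshot("side");cv2.imwrite("pics/s21.png",cv2.resize(s["img"][110:260,260:420,::-1],None,fx=4,fy=4,interpolation=cv2.INTER_CUBIC))
s=snapshot("wrist");save(s,"w21")
E
```

```text
t 27.05 tcp [0.641  0.0168 0.1274] yaw -92.49 tilt [ 0.0006 -0.001 ] q7 2.15 F [-0.4  0.1 -0.1] op 0.465
 shift tool mm [-23.    1.    3.8]
 turn -0.0034
[ 0.43369882  1.10013969 -1.15017919  1.58112609  1.06703937  1.19373219
  2.15098396] [ 34.90654458 -83.01961682  17.35008152]
```

View pics/s21.png

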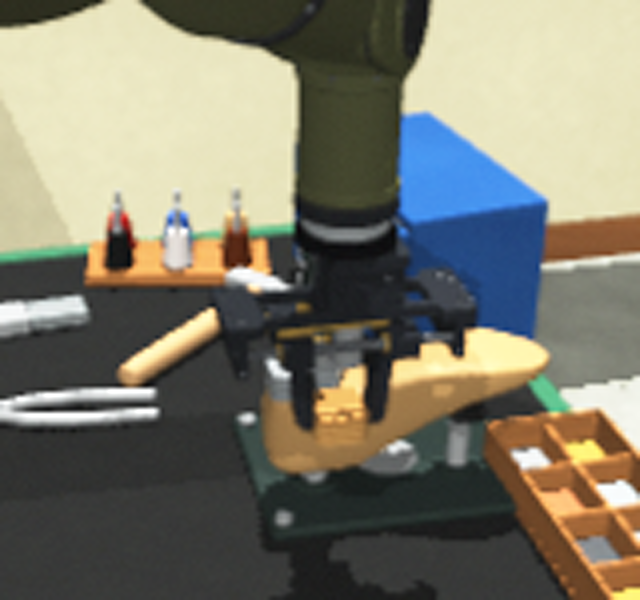

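View pics/w21.png

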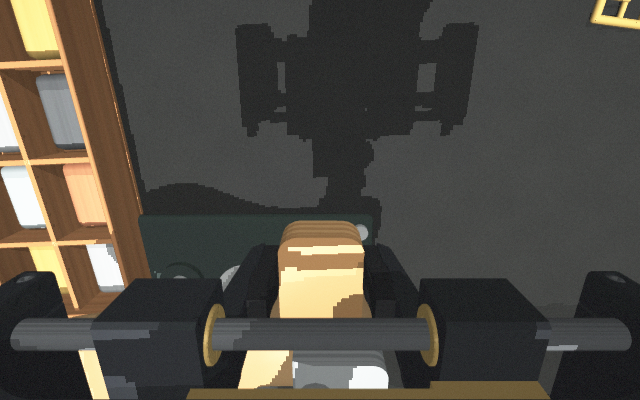

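>>> send_rows(
  series=[
    {"dx": -10, "dy": 1, "dz": 2, "turn": -0.003, "grip": 0.3},
    {"dx": -8, "dy": 0, "dz": 2, "turn": 0, "grip": 0.3},
    {"dx": -3.5, "dy": 0, "dz": 0, "turn": 0, "grip": 0.3},
    {"dx": 0, "dy": 0, "dz": 0, "turn": 0, "grip": 0.3},
    {"dx": 0, "dy": 0, "dz": 0, "turn": 0, "grip": 0.3},
  ],
)

```text
clock: 27.65
tool_pos: [0.641, 0.039, 0.1227]
eef_rot: [-0.693, 0.721, -0.0, -0.0]
contact_force: [-0.3, 0.6, -1.0]
opening: 0.468
```

```bash
python3 - <<'E'
from h import *
st,R=where(hp(34,-56,13.5),270+HY); print(toh(st["tool_pos"]))
E
```

```text
t 27.65 tcp [0.641  0.039  0.1227] yaw -92.26 tilt [ 0.0001 -0.0003] q7 2.12 F [-0.3  0.6 -1. ] op 0.468
 shift tool mm [-4.9 -0.1 -0.8]
 turn 0.0008
[ 33.92040895 -60.85409743  12.72861881]
```

>>> send_rows(
  series=[
    {"dx": -1.5, "dy": 0, "dz": 0, "turn": 0, "grip": 0.3},
    {"dx": -1.5, "dy": 0, "dz": 0, "turn": 0, "grip": 0.3},
    {"dx": 0, "dy": 0, "dz": 0, "turn": 0, "grip": 0.3},
  ],
)

```text
clock: 27.95
tool_pos: [0.641, 0.042, 0.1227]
eef_rot: [-0.693, 0.721, -0.0, -0.0]
contact_force: [0.1, 0.2, -0.5]
opening: 0.468
```

>>> send_rows(
  series=[
    {"dx": -1, "dy": 0, "dz": 0, "turn": 0, "grip": 0.3},
    {"dx": 0, "dy": 0, "dz": 0, "turn": 0, "grip": 0.3},
  ],
)

```text
clock: 28.15
tool_pos: [0.641, 0.0421, 0.1226]
eef_rot: [-0.693, 0.721, -0.0, -0.001]
contact_force: [-0.5, -2.8, 0.2]
opening: 0.466
```

```bash
python3 - <<'E'
from h import *
st,R=where(hp(34,-56,13.5),270+HY); print(toh(st["tool_pos"]))
E
```

```text
t 28.15 tcp [0.641  0.0421 0.1226] yaw -92.3 tilt [-0.0002 -0.0016] q7 2.11 F [-0.5 -2.8  0.2] op 0.466
 shift tool mm [-1.7 -0.1 -0.9]
 turn 0.0
[ 33.87824704 -57.74597625  12.64728151]
```

>>> send_rows(
  series=[
    {"dx": -1, "dy": 0, "dz": 0, "turn": 0, "grip": 0.3},
    {"dx": -0.5, "dy": 0, "dz": 0, "turn": 0, "grip": 0.3},
    {"dx": 0, "dy": 0, "dz": 0, "turn": 0, "grip": 0.3},
  ],
)

```text
clock: 28.45
tool_pos: [0.6411, 0.0422, 0.1226]
eef_rot: [-0.692, 0.721, -0.001, -0.002]
contact_force: [-1.2, -5.0, 1.4]
opening: 0.466
```

```bash
python3 - <<'E'
from h import *
st,R=where(hp(34,-56,13.5),270+HY); print(toh(st["tool_pos"]))
E
```

```text
t 28.45 tcp [0.6411 0.0422 0.1226] yaw -92.35 tilt [-0.0006 -0.0042] q7 2.11 F [-1.2 -5.   1.4] op 0.466
 shift tool mm [-1.7 -0.1 -0.9]
 turn -0.0008
[ 33.9045387  -57.68329046  12.60135173]
```

>>> send_rows(
  series=[
    {"dx": -0.8, "dy": 0, "dz": 0, "turn": 0, "grip": 0.3},
    {"dx": 0, "dy": 0, "dz": 0, "turn": 0, "grip": 0.3},
  ],
)

```text
clock: 28.65
tool_pos: [0.6411, 0.0426, 0.1226]
eef_rot: [-0.692, 0.722, -0.002, -0.002]
contact_force: [-1.4, -6.4, 2.7]
opening: 0.47
```

>>> send_rows(
  series=[
    {"dx": -0.8, "dy": 0, "dz": 0, "turn": 0, "grip": 0.3},
    {"dx": 0, "dy": 0, "dz": 0, "turn": 0, "grip": 0.3},
  ],
)

```text
clock: 28.85
tool_pos: [0.6412, 0.0433, 0.1226]
eef_rot: [-0.692, 0.722, -0.002, -0.002]
contact_force: [-0.3, -6.3, 2.6]
opening: 0.468
```

>>> send_rows(
  series=[
    {"dx": -0.8, "dy": 0, "dz": 0, "turn": 0, "grip": 0.3},
    {"dx": 0, "dy": 0, "dz": 0, "turn": 0, "grip": 0.3},
  ],
)

```text
clock: 29.05
tool_pos: [0.6413, 0.0441, 0.1226]
eef_rot: [-0.692, 0.722, -0.002, -0.002]
contact_force: [-0.2, -5.6, 2.8]
opening: 0.471
```

>>> send_rows(
  series=[
    {"dx": 10, "dy": 0, "dz": 0, "turn": 0, "grip": 0.3},
    {"dx": 20, "dy": 0, "dz": -15, "turn": 0, "grip": 0.3},
    {"dx": 25, "dy": 18, "dz": -25, "turn": 0, "grip": 0.3},
    {"dx": 20, "dy": 30, "dz": -25, "turn": 0, "grip": 0.3},
    {"dx": 10, "dy": 20, "dz": -25, "turn": 0.1, "grip": 0.3},
    {"dx": 0, "dy": 0, "dz": 0, "turn": 0.147, "grip": 0.3},
    {"dx": 0, "dy": 0, "dz": 0, "turn": 0.147, "grip": 0.3},
    {"dx": 0, "dy": 0, "dz": 0, "turn": 0.147, "grip": 0.3},
    {"dx": 0, "dy": 0, "dz": 0, "turn": 0.147, "grip": 0.3},
    {"dx": 0, "dy": 0, "dz": 0, "turn": 0.147, "grip": 0.3},
    {"dx": 0, "dy": 0, "dz": 0, "turn": 0.147, "grip": 0.3},
    {"dx": 0, "dy": 0, "dz": 0, "turn": 0.147, "grip": 0.3},
    {"dx": 0, "dy": 0, "dz": 0, "turn": 0.147, "grip": 0.3},
    {"dx": 0, "dy": 0, "dz": 0, "turn": 0.147, "grip": 0.3},
    {"dx": 0, "dy": 0, "dz": 0, "turn": 0.147, "grip": 0.3},
    {"dx": 0, "dy": 0, "dz": 0, "turn": 0, "grip": 0.3},
  ],
)

```text
clock: 30.65
tool_pos: [0.57, -0.0348, 0.213]
eef_rot: [0.019, 1.0, 0.0, 0.0]
contact_force: [0.1, 0.2, -0.0]
opening: 0.472
```

```bash
python3 - <<'E'
from h import *
st,R=where([.5726,-.0056,.2135],180+HY); print(st["q"])
E
```

```text
t 30.65 tcp [ 0.57   -0.0348  0.213 ] yaw 177.8 tilt [0.001  0.0006] q7 0.82 F [ 0.1  0.2 -0. ] op 0.472
 shift tool mm [-1.5 29.2 -0.4]
 turn 0.0017
[ 0.47811616  0.78759199 -0.90217246  1.74037711  0.73022991  0.98479558
  0.8224922 ]
```

>>> send_rows(
  series=[
    {"dx": -1, "dy": 29, "dz": 0, "turn": 0, "grip": 0.3},
    {"dx": 0, "dy": 0, "dz": 0, "turn": 0, "grip": 0.3},
    {"dx": 0, "dy": 0, "dz": 0, "turn": 0, "grip": 0.3},
  ],
)

```text
clock: 30.95
tool_pos: [0.572, -0.0056, 0.2128]
eef_rot: [0.017, 1.0, 0.0, 0.0]
contact_force: [0.3, -0.2, 0.1]
opening: 0.471
```

```bash
cat >> h.py <<'E'
def blk(s):
    P,u,v=pts(s);q=toh(P)
    for a in (8,14,20,26):
        k=(abs(q[:,2]-25)<2)&(q[:,0]>a-2)&(q[:,0]<a+2)&(abs(q[:,1])<40); w=q[k]
        if len(w): print("blk",a,np.round([w[:,1].min(),w[:,1].max(),(w[:,1].min()+w[:,1].max())/2],2))
    k=(q[:,2]>4)&(q[:,2]<22)&(abs(q[:,1])<10)&(q[:,0]<4)&(q[:,0]>-10); p=np.polyfit(q[k,1],q[k,0],1); print("back yaw",-np.degrees(p[0]),"x0",p[1],"ztop",np.median(q[(abs(q[:,2]-25)<3)&(q[:,0]>3)&(q[:,0]<25)&(abs(q[:,1])<15)][:,2]))
    I=s["img"][v,u].astype(int);o=(I[:,0]>I[:,2]+40)
    k=o&(abs(q[:,1])<3)&(q[:,2]>-14)&(q[:,2]<-10)&(q[:,0]<5);print("wall(-3.1)",q[k].mean(0))
E
python3 - <<'E'
from h import *
import pickle
where()
s=snapshot("wrist");save(s,"w22");pickle.dump(s,open("w22.pkl","wb")); blk(s)
E
```

```text
t 30.95 tcp [ 0.572  -0.0056  0.2128] yaw 178.04 tilt [0.0001 0.0007] q7 0.78 F [ 0.3 -0.2  0.1] op 0.471
blk 8 [-20.84  21.13   0.14]
blk 14 [-20.55  21.29   0.37]
blk 20 [-20.81  21.07   0.13]
blk 26 [-20.7   21.82   0.56]
back yaw -0.4879140357091792 x0 -2.5133906910301693 ztop 25.075670637089832
wall(-3.1) [ -3.04702168   0.50029336 -12.14687063]
```

```bash
python3 - <<'E'
from h import *
where(hp(-72,1.5,13.5),180+HY)
E
```

```text
t 31.0 tcp [ 0.5719 -0.0067  0.2125] yaw 177.91 tilt [-0.0002 -0.0002] q7 0.78 F [-0.1  0.2 -0.9] op 0.469
 shift tool mm [ 38.4 111.   89. ]
 turn 0.0036
```

>>> send_rows(
  series=[
    {"dx": 20, "dy": 25, "dz": 0, "turn": 0.0036, "grip": 0.3},
    {"dx": 18, "dy": 40, "dz": 10, "turn": 0, "grip": 0.3},
    {"dx": 0, "dy": 35, "dz": 30, "turn": 0, "grip": 0.3},
    {"dx": 0, "dy": 11, "dz": 30, "turn": 0, "grip": 0.3},
    {"dx": 0, "dy": 0, "dz": 12, "turn": 0, "grip": 0.3},
    {"dx": 0, "dy": 0, "dz": 5, "turn": 0, "grip": 0.3},
    {"dx": 0, "dy": 0, "dz": 0, "turn": 0, "grip": 0.3},
    {"dx": 0, "dy": 0, "dz": 0, "turn": 0, "grip": 0.3},
  ],
)

```text
clock: 31.8
tool_pos: [0.5395, 0.1048, 0.1265]
eef_rot: [0.022, 1.0, -0.0, 0.001]
contact_force: [1.5, -0.2, -0.4]
opening: 0.467
```

```bash
python3 - <<'E'
from h import *
st,R=where(hp(-43,1.5,13.5),180+HY); print(toh(st["tool_pos"]))
E
```

```text
t 31.8 tcp [0.5395 0.1048 0.1265] yaw 177.45 tilt [ 0.0014 -0.0002] q7 0.42 F [ 1.5 -0.2 -0.4] op 0.467
 shift tool mm [-27.1   0.9   3.1]
 turn -0.0044
[-70.10784079   0.75393086  16.53978947]
```

>>> send_rows(
  series=[
    {"dx": -8, "dy": 0.9, "dz": 3, "turn": -0.004, "grip": 0.3},
    {"dx": -10, "dy": 0, "dz": 0, "turn": 0, "grip": 0.3},
    {"dx": -7, "dy": 0, "dz": 0, "turn": 0, "grip": 0.3},
    {"dx": -2, "dy": 0, "dz": 0, "turn": 0, "grip": 0.3},
    {"dx": 0, "dy": 0, "dz": 0, "turn": 0, "grip": 0.3},
    {"dx": -2, "dy": 0, "dz": 0, "turn": 0, "grip": 0.3},
    {"dx": -1, "dy": 0, "dz": 0, "turn": 0, "grip": 0.3},
    {"dx": 0, "dy": 0, "dz": 0, "turn": 0, "grip": 0.3},
  ],
)

```text
clock: 32.6
tool_pos: [0.5687, 0.1057, 0.1227]
eef_rot: [0.019, 1.0, -0.0, -0.0]
contact_force: [0.5, -0.0, -0.5]
opening: 0.463
```

```bash
python3 - <<'E'
from h import *
st,R=where(hp(-37,1.5,13.5),180+HY); print(toh(st["tool_pos"]))
E
```

```text
t 32.6 tcp [0.5687 0.1057 0.1227] yaw 177.81 tilt [-0.     -0.0001] q7 0.49 F [ 0.5 -0.  -0.5] op 0.463
 shift tool mm [-4.  -1.4 -0.8]
 turn 0.0019
[-40.99051197   2.89936543  12.69318489]
```

>>> send_rows(
  series=[
    {"dx": -1.5, "dy": 0, "dz": 0, "turn": 0.001, "grip": 0.3},
    {"dx": -1.5, "dy": 0, "dz": 0, "turn": 0, "grip": 0.3},
    {"dx": -1, "dy": 0, "dz": 0, "turn": 0, "grip": 0.3},
    {"dx": 0, "dy": 0, "dz": 0, "turn": 0, "grip": 0.3},
  ],
)

```text
clock: 33.0
tool_pos: [0.5702, 0.1056, 0.1224]
eef_rot: [0.019, 1.0, -0.001, -0.002]
contact_force: [-5.6, -0.6, 1.3]
opening: 0.469
```

>>> send_rows(
  series=[
    {"dx": -1, "dy": 0, "dz": 0, "turn": 0, "grip": 0.3},
    {"dx": -0.5, "dy": 0, "dz": 0, "turn": 0, "grip": 0.3},
    {"dx": 0, "dy": 0, "dz": 0, "turn": 0, "grip": 0.3},
  ],
)

```text
clock: 33.3
tool_pos: [0.5712, 0.1056, 0.1224]
eef_rot: [0.019, 1.0, -0.001, -0.003]
contact_force: [-6.8, 0.5, 2.3]
opening: 0.47
```

```bash
python3 - <<'E'
from h import *
st,R=where(hp(-37,1.5,13.5),180+HY); print(toh(st["tool_pos"]))
E
```

```text
t 33.3 tcp [0.5712 0.1056 0.1224] yaw 177.82 tilt [-0.0053 -0.0013] q7 0.5 F [-6.8  0.5  2.3] op 0.47
 shift tool mm [-1.4 -1.3 -1.1]
 turn 0.0021
[-38.40347336   2.83291529  12.40055631]
```

>>> send_rows(
  series=[
    {"dx": -1, "dy": 0, "dz": 0, "turn": 0, "grip": 0.3},
    {"dx": -0.3, "dy": 0, "dz": 0, "turn": 0, "grip": 0.3},
    {"dx": 0, "dy": 0, "dz": 0, "turn": 0, "grip": 0.3},
  ],
)

```text
clock: 33.6
tool_pos: [0.5725, 0.1056, 0.1224]
eef_rot: [0.019, 1.0, -0.001, -0.003]
contact_force: [-7.6, -0.0, 3.3]
opening: 0.468
```

```bash
python3 - <<'E'
from h import *
st,R=where(hp(-37,1.5,13.5),180+HY); print(toh(st["tool_pos"]))
E
```

```text
t 33.6 tcp [0.5725 0.1056 0.1224] yaw 177.82 tilt [-0.0053 -0.0012] q7 0.5 F [-7.6 -0.   3.3] op 0.468
 shift tool mm [-0.1 -1.4 -1.1]
 turn 0.0021
[-37.13338681   2.91229356  12.40101245]
```

>>> send_rows(
  series=[
    {"dx": 15, "dy": 0, "dz": 0, "turn": 0, "grip": 0.3},
    {"dx": 15, "dy": 0, "dz": -40, "turn": 0, "grip": 0.3},
    {"dx": 0, "dy": -30, "dz": -40, "turn": 0, "grip": 0.3},
    {"dx": 0, "dy": -40, "dz": -10, "turn": 0, "grip": 0.3},
    {"dx": -20, "dy": -40, "dz": 0, "turn": 0, "grip": 0.3},
    {"dx": -10, "dy": -2, "dz": 0, "turn": 0, "grip": 0.3},
    {"dx": 0, "dy": 0, "dz": 0, "turn": 0, "grip": 0.3},
    {"dx": 0, "dy": 0, "dz": 0, "turn": 0, "grip": 0.3},
  ],
)

```text
clock: 34.4
tool_pos: [0.5707, -0.0048, 0.2127]
eef_rot: [0.019, 1.0, 0.001, -0.0]
contact_force: [0.7, 0.0, -0.2]
opening: 0.468
```

```bash
python3 - <<'E'
from h import *
import pickle
where()
s=snapshot("wrist");save(s,"w23");pickle.dump(s,open("w23.pkl","wb")); blk(s)
s=snapshot("side");cv2.imwrite("pics/s23.png",cv2.resize(s["img"][160:250,290:390,::-1],None,fx=6,fy=6,interpolation=cv2.INTER_CUBIC))
E
```

```text
t 34.4 tcp [ 0.5707 -0.0048  0.2127] yaw 177.84 tilt [-0.0002  0.0015] q7 0.77 F [ 0.7  0.  -0.2] op 0.468
blk 8 [-20.75  21.47   0.36]
blk 14 [-20.86  21.9    0.52]
blk 20 [-20.71  21.84   0.56]
blk 26 [-20.66  21.72   0.53]
back yaw 0.04283148940267016 x0 0.006969056517325873 ztop 25.10830015477029
wall(-3.1) [ -3.19503427   0.24457996 -12.0046023 ]
```

View pics/w23.png

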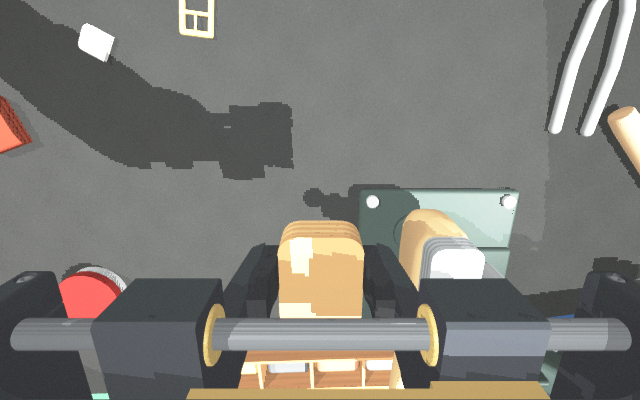

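View pics/s23.png

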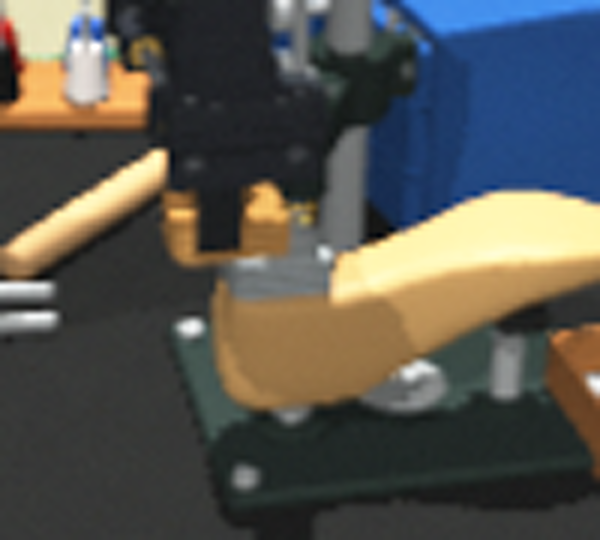

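>>> send_rows(
  series=[
    {"dx": -4, "dy": -32, "dz": 0, "turn": 0, "grip": 0.3},
    {"dx": -8, "dy": -44, "dz": 12, "turn": 0, "grip": 0.3},
    {"dx": -8, "dy": -44, "dz": 20, "turn": 0, "grip": 0.3},
    {"dx": -8, "dy": -44, "dz": 20, "turn": 0, "grip": 0.3},
    {"dx": -8, "dy": -44, "dz": 20, "turn": 0, "grip": 0.3},
    {"dx": -8, "dy": -44, "dz": 20, "turn": 0, "grip": 0.3},
    {"dx": -8, "dy": -44, "dz": 20, "turn": 0.053, "grip": 0.3},
    {"dx": 0, "dy": 0, "dz": 40, "turn": 0, "grip": 0.3},
    {"dx": 0, "dy": 0, "dz": 25, "turn": 0, "grip": 0.3},
    {"dx": 0, "dy": 0, "dz": 0, "turn": 0, "grip": 0.3},
    {"dx": 0, "dy": 0, "dz": 0, "turn": 0, "grip": 0.3},
  ],
)

```text
clock: 35.6
tool_pos: [0.6121, -0.3024, 0.0363]
eef_rot: [0.045, 0.999, 0.001, 0.0]
contact_force: [0.2, -0.8, -0.2]
opening: 0.468
```

```bash
python3 - <<'E'
from h import *
where([.611,-.3038,.0115],174.8)
s=snapshot("wrist");save(s,"w24")
E
```

```text
t 35.6 tcp [ 0.6121 -0.3024  0.0363] yaw 174.84 tilt [0.0004 0.0012] q7 1.18 F [ 0.2 -0.8 -0.2] op 0.468
 shift tool mm [ 1.  -1.5 24.8]
 turn 0.0006
```

View pics/w24.png

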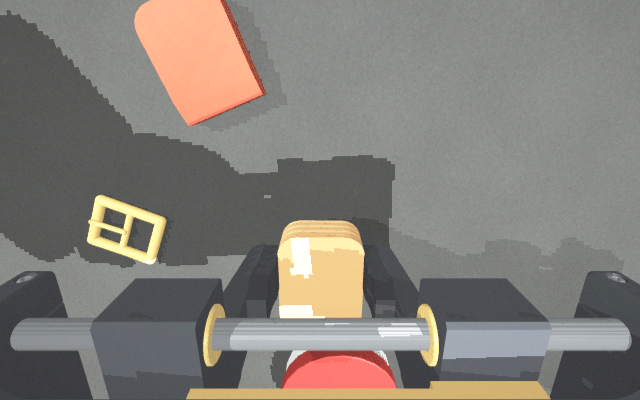

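>>> send_rows(
  series=[
    {"dx": 0, "dy": -1.5, "dz": 15, "turn": 0, "grip": 0.3},
    {"dx": 0, "dy": 0, "dz": 8, "turn": 0, "grip": 0.3},
    {"dx": 0, "dy": 0, "dz": 1.5, "turn": 0, "grip": 0.3},
    {"dx": 0, "dy": 0, "dz": 0, "turn": 0, "grip": 0.3},
    {"dx": 0, "dy": 0, "dz": 0, "turn": 0, "grip": 0.6},
    {"dx": 0, "dy": 0, "dz": 0, "turn": 0, "grip": 0.7},
    {"dx": 0, "dy": 0, "dz": 0, "turn": 0, "grip": 0.7},
    {"dx": 0, "dy": 0, "dz": -25, "turn": 0, "grip": 0.7},
    {"dx": 0, "dy": 0, "dz": -45, "turn": 0, "grip": 0.7},
    {"dx": 0, "dy": 0, "dz": -45, "turn": 0, "grip": 0.7},
    {"dx": 0, "dy": 0, "dz": -45, "turn": 0, "grip": 0.7},
    {"dx": 0, "dy": 0, "dz": 0, "turn": 0, "grip": 0},
  ],
)

```text
clock: 36.85
tool_pos: [0.6155, -0.3057, 0.1788]
eef_rot: [0.046, 0.999, -0.001, 0.006]
contact_force: [-0.3, 0.3, 0.2]
opening: 0.631
```

```bash
python3 - <<'E'
from h import *
where()
s=snapshot("wrist");save(s,"w25");blocks(s)
for n in("side","scene"):
    s=snapshot(n);P,u,v=pts(s);I=s["img"][v,u].astype(int)
    red=(P[:,0]>.6)&(P[:,0]<.7)&(P[:,1]>0)&(P[:,1]<.2)&(I[:,0]>150)&(I[:,1]<60)&(P[:,2]>.2); print(n,"knob",red.sum(),P[red].mean(0),toh(P[red].mean(0)))
    save(s,n+"25")
E
```

```text
t 36.85 tcp [ 0.6155 -0.3057  0.1788] yaw 174.68 tilt [ 0.0122 -0.0026] q7 1.28 F [-0.3  0.3  0.2] op 0.631
[255. 177. 140.] [ 226   28   67   77 3161] z 0.0196 rect [ 507.8 -353.7] [55.1 42.2] 16.5
[255. 255. 253.] [ 299  153   43   56 2240] z 0.0225 rect [ 620.5 -308.3] [41.8 55.7] 85.1
[255. 122. 115.] [ 299  238   72   60 3459] z 0.0266 rect [ 717.8 -302.3] [77.7 64.4] 90.0
side knob 26 [0.6475001  0.10553663 0.31511279] [ 37.79545155   5.85815323 205.11278796]
scene knob 28 [0.65582743 0.11618606 0.31699521] [ 45.68869371  16.83319021 206.99521123]
```

View pics/w25.png

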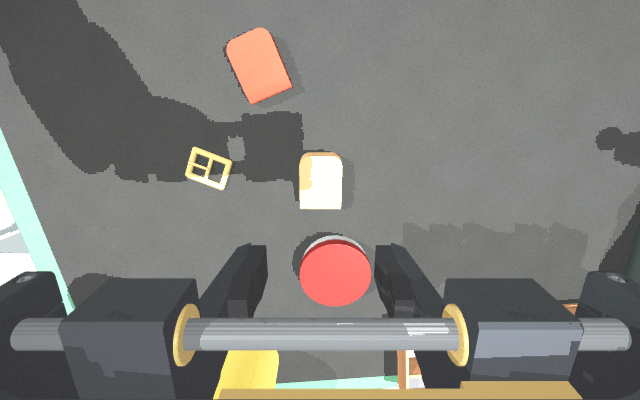

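>>> send_rows(
  series=[
    {"dx": 0, "dy": 20, "dz": -35, "turn": -0.057, "grip": 0},
    {"dx": 0, "dy": 30, "dz": -38, "turn": 0, "grip": 0},
    {"dx": 0, "dy": 30, "dz": -38, "turn": 0, "grip": 0},
    {"dx": 0, "dy": 30, "dz": -38, "turn": 0, "grip": 0},
    {"dx": 0, "dy": 30, "dz": -35, "turn": 0, "grip": 0},
    {"dx": 0, "dy": 45, "dz": 0, "turn": 0, "grip": 0},
    {"dx": 0, "dy": 45, "dz": 0, "turn": 0, "grip": 0},
    {"dx": 0, "dy": 45, "dz": 0, "turn": 0, "grip": 0},
    {"dx": 0, "dy": 0, "dz": 0, "turn": 0, "grip": 0},
  ],
)

```text
clock: 37.9
tool_pos: [0.6207, -0.0223, 0.3543]
eef_rot: [0.011, 1.0, 0.002, -0.001]
contact_force: [0.5, -0.5, 0.2]
opening: 0.008
```

```bash
python3 - <<'E'
from h import *
st,R=where(hp(38,55,250),180+HY); print(toh(st["tool_pos"]),st["q"])
E
```

```text
t 37.9 tcp [ 0.6207 -0.0223  0.3543] yaw 178.7 tilt [-0.0025  0.0049] q7 1.01 F [ 0.5 -0.5  0.2] op 0.008
 shift tool mm [-25.  177.6  -4.9]
 turn 0.0175
[  16.10827451 -122.99977122  244.31056272] [ 0.44316183  0.7120118  -0.96689396  1.38887274  0.57955079  1.34048395
  1.01092191]
```

>>> send_rows(
  series=[
    {"dx": -5, "dy": 40, "dz": -6, "turn": 0.0175, "grip": 0},
    {"dx": -10, "dy": 45, "dz": 0, "turn": 0, "grip": 0},
    {"dx": -10, "dy": 45, "dz": 0, "turn": 0, "grip": 0},
    {"dx": 0, "dy": 40, "dz": 0, "turn": 0, "grip": 0},
    {"dx": 0, "dy": 8, "dz": 0, "turn": 0, "grip": 0},
    {"dx": 0, "dy": 0, "dz": 0, "turn": 0, "grip": 0},
    {"dx": 0, "dy": 0, "dz": 0, "turn": 0, "grip": 0},
  ],
)

```text
clock: 38.6
tool_pos: [0.6561, 0.1433, 0.3599]
eef_rot: [0.027, 1.0, -0.001, -0.001]
contact_force: [-0.4, -0.7, -0.5]
opening: 0.004
```

```bash
python3 - <<'E'
from h import *
st,R=where(hp(38,52,190),180+HY); print(toh(st["tool_pos"]))
s=snapshot("scene");cv2.imwrite("pics/sc26.png",cv2.resize(s["img"][100:300,260:460,::-1],None,fx=3,fy=3,interpolation=cv2.INTER_CUBIC))
s=snapshot("side");cv2.imwrite("pics/s26.png",cv2.resize(s["img"][80:250,270:410,::-1],None,fx=3.5,fy=3.5,interpolation=cv2.INTER_CUBIC))
E
```

```text
t 38.6 tcp [0.6561 0.1433 0.3599] yaw 176.85 tilt [-0.0015 -0.0026] q7 0.79 F [-0.4 -0.7 -0.5] op 0.004
 shift tool mm [ 6.9  8.2 59.8]
 turn -0.0147
[ 44.8270159   43.88896834 249.85747284]
```

View pics/sc26.png

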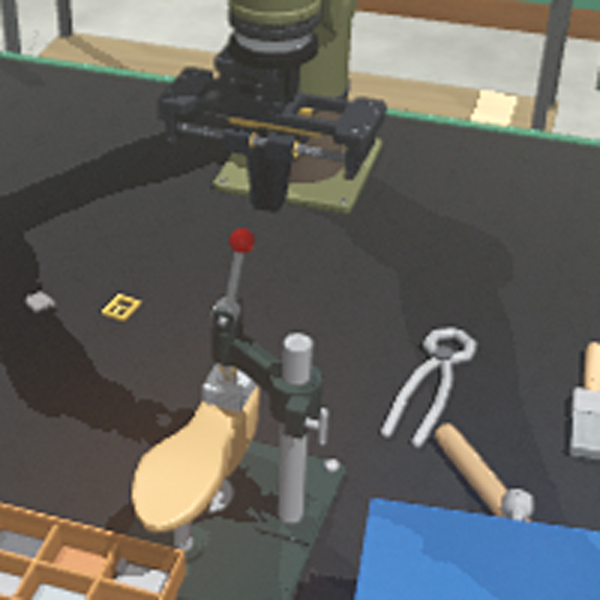

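View pics/s26.png

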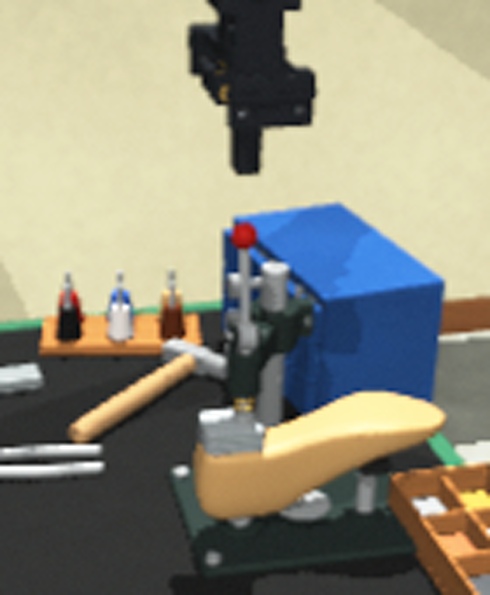

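>>> send_rows(
  series=[
    {"dx": 7, "dy": 8, "dz": 0, "turn": -0.0147, "grip": 0},
    {"dx": 0, "dy": 0, "dz": 20, "turn": 0, "grip": 0},
    {"dx": 0, "dy": 0, "dz": 25, "turn": 0, "grip": 0},
    {"dx": 0, "dy": 0, "dz": 13, "turn": 0, "grip": 0},
    {"dx": 0, "dy": 0, "dz": 0, "turn": 0, "grip": 0},
    {"dx": 0, "dy": -6, "dz": 0, "turn": 0, "grip": 0},
    {"dx": 0, "dy": -8, "dz": 0, "turn": 0, "grip": 0},
    {"dx": 0, "dy": -8, "dz": 0, "turn": 0, "grip": 0},
    {"dx": 0, "dy": -8, "dz": 0, "turn": 0, "grip": 0},
    {"dx": 0, "dy": 0, "dz": 0, "turn": 0, "grip": 0},
  ],
)

```text
clock: 39.7
tool_pos: [0.6487, 0.1225, 0.3041]
eef_rot: [0.02, 1.0, -0.0, 0.001]
contact_force: [0.9, 1.2, 2.2]
opening: 0.002
```

```bash
python3 - <<'E'
from h import *
st,R=where(); print(toh(st["tool_pos"]))
E
```

```text
t 39.7 tcp [0.6487 0.1225 0.3041] yaw 177.7 tilt [ 0.0017 -0.0003] q7 0.77 F [0.9 1.2 2.2] op 0.002
[ 38.29366612  22.85302413 194.06471918]
```

>>> send_rows(
  series=[
    {"dx": 0, "dy": -8, "dz": 1, "turn": 0, "grip": 0},
    {"dx": 0, "dy": -8, "dz": 2, "turn": 0, "grip": 0},
    {"dx": 0, "dy": -8, "dz": 3, "turn": 0, "grip": 0},
    {"dx": 0, "dy": -8, "dz": 4, "turn": 0, "grip": 0},
    {"dx": 0, "dy": -8, "dz": 5, "turn": 0, "grip": 0},
    {"dx": 0, "dy": -8, "dz": 6, "turn": 0, "grip": 0},
    {"dx": 0, "dy": 0, "dz": 0, "turn": 0, "grip": 0},
  ],
)

```text
clock: 40.4
tool_pos: [0.6459, 0.073, 0.2804]
eef_rot: [0.02, 1.0, -0.001, -0.001]
contact_force: [-0.3, -0.1, 0.1]
opening: 0.008
```

```bash
python3 - <<'E'
from h import *
st,R=where(); print(toh(st["tool_pos"]))
s=snapshot("scene");cv2.imwrite("pics/sc27.png",cv2.resize(s["img"][100:300,260:460,::-1],None,fx=3,fy=3,interpolation=cv2.INTER_CUBIC))
E
```

```text
t 40.4 tcp [0.6459 0.073  0.2804] yaw 177.68 tilt [-0.0024 -0.0029] q7 0.82 F [-0.3 -0.1  0.1] op 0.008
[ 37.48295803 -26.70360757 170.42292257]
```

View pics/sc27.png

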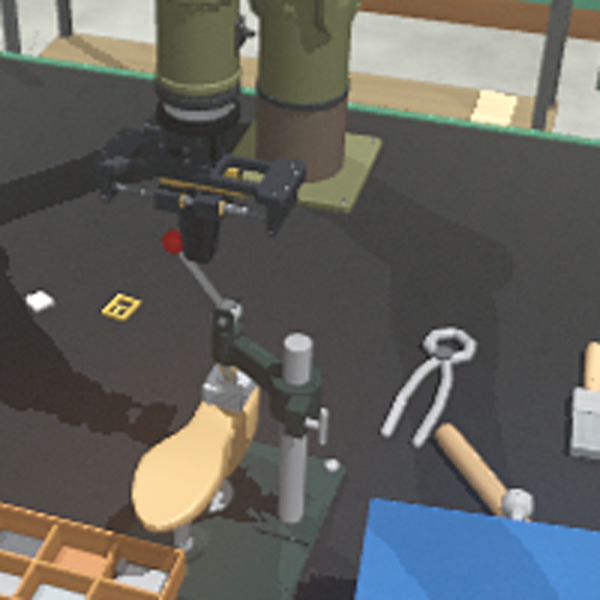

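>>> send_rows(
  series=[
    {"dx": 0, "dy": 5, "dz": -20, "turn": 0, "grip": 0},
    {"dx": 0, "dy": 0, "dz": -25, "turn": 0, "grip": 0},
    {"dx": 0, "dy": -25, "dz": 0, "turn": 0, "grip": 0},
    {"dx": 0, "dy": -27, "dz": 0, "turn": 0, "grip": 0},
    {"dx": 0, "dy": 0, "dz": 10, "turn": 0, "grip": 0},
    {"dx": 0, "dy": 0, "dz": 10, "turn": 0, "grip": 0},
    {"dx": 0, "dy": 0, "dz": 8, "turn": 0, "grip": 0},
    {"dx": 0, "dy": 0, "dz": 8, "turn": 0, "grip": 0},
    {"dx": 0, "dy": 0, "dz": 8, "turn": 0, "grip": 0},
    {"dx": 0, "dy": 0, "dz": 0, "turn": 0, "grip": 0},
  ],
)

```text
clock: 41.45
tool_pos: [0.6434, 0.0127, 0.2841]
eef_rot: [0.025, 1.0, -0.015, -0.002]
contact_force: [-9.5, -29.4, 23.9]
opening: 0.005
```

```bash
python3 - <<'E'
from h import *
st,R=where(); print(toh(st["tool_pos"]))
s=snapshot("scene");cv2.imwrite("pics/sc28.png",cv2.resize(s["img"][100:300,260:460,::-1],None,fx=3,fy=3,interpolation=cv2.INTER_CUBIC))
E
```

```text
t 41.45 tcp [0.6434 0.0127 0.2841] yaw 177.13 tilt [-0.0046 -0.029 ] q7 0.88 F [ -9.5 -29.4  23.9] op 0.005
[ 37.39933488 -87.0646396  174.09906762]
```

View pics/sc28.png

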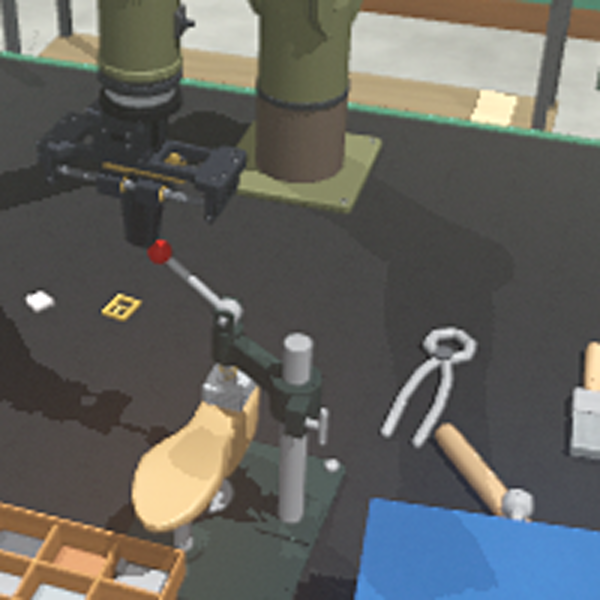

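>>> send_rows(
  series=[
    {"dx": 0, "dy": 0, "dz": -25, "turn": 0, "grip": 0},
    {"dx": 0, "dy": 0, "dz": -15, "turn": 0, "grip": 0},
    {"dx": 0, "dy": 12, "dz": 0, "turn": 0, "grip": 0},
    {"dx": 0, "dy": 11, "dz": 0, "turn": 0, "grip": 0},
    {"dx": 0, "dy": 0, "dz": 0, "turn": 0, "grip": 0},
  ],
)

```text
clock: 42.0
tool_pos: [0.6443, 0.0561, 0.3222]
eef_rot: [0.016, 1.0, 0.001, -0.001]
contact_force: [0.1, -0.1, -0.5]
opening: 0.004
```

```bash
python3 - <<'E'
from h import *
st,R=where(hp(38,-62,190),180+HY); print(toh(st["tool_pos"]))
s=snapshot("scene");P,u,v=pts(s);I=s["img"][v,u].astype(int)
red=(P[:,0]>.6)&(P[:,0]<.7)&(P[:,1]>-.05)&(P[:,1]<.2)&(I[:,0]>130)&(I[:,1]<60)&(P[:,2]>.2); print("knob",red.sum(),toh(P[red].mean(0)))
s=snapshot("side");P,u,v=pts(s);I=s["img"][v,u].astype(int)
red=(P[:,0]>.6)&(P[:,0]<.7)&(P[:,1]>-.05)&(P[:,1]<.2)&(I[:,0]>130)&(I[:,1]<60)&(P[:,2]>.2); print("knob",red.sum(),toh(P[red].mean(0)))
E
```

```text
t 42.0 tcp [0.6443 0.0561 0.3222] yaw 178.15 tilt [-0.0019  0.0019] q7 0.88 F [ 0.1 -0.1 -0.5] op 0.004
 shift tool mm [ -1.4 -18.4  22.1]
 turn 0.0079
[ 36.5400019  -43.64641978 212.18415886]
knob 31 [ 45.25670819 -69.47288743 176.50978145]
knob 37 [ 38.31619457 -77.97693076 172.40501821]
```

>>> send_rows(
  series=[
    {"dx": -1, "dy": -12, "dz": 0, "turn": 0.008, "grip": 0},
    {"dx": 0, "dy": -11, "dz": 5, "turn": 0, "grip": 0},
    {"dx": 0, "dy": 0, "dz": 12, "turn": 0, "grip": 0},
    {"dx": 0, "dy": 0, "dz": 10, "turn": 0, "grip": 0},
    {"dx": 0, "dy": -1, "dz": 5, "turn": 0, "grip": 0},
    {"dx": 0, "dy": 0, "dz": 0, "turn": 0, "grip": 0},
  ],
)

```text
clock: 42.7
tool_pos: [0.6448, 0.0276, 0.2901]
eef_rot: [0.023, 1.0, -0.0, -0.001]
contact_force: [-0.5, -0.3, -0.6]
opening: 0.003
```

```bash
python3 - <<'E'
from h import *
st,R=where(hp(38,-62,160),180+HY); print(toh(st["tool_pos"]))
E
```

```text
t 42.7 tcp [0.6448 0.0276 0.2901] yaw 177.36 tilt [-0.0018 -0.0005] q7 0.88 F [-0.5 -0.3 -0.6] op 0.003
 shift tool mm [ 0.2 10.1 20.1]
 turn -0.0059
[ 38.2186034  -72.12078786 180.1167555 ]
```

>>> send_rows(
  series=[
    {"dx": 0, "dy": 1, "dz": 4, "turn": 0, "grip": 0},
    {"dx": 0, "dy": 0, "dz": 4, "turn": 0, "grip": 0},
    {"dx": 0, "dy": -1, "dz": 4, "turn": 0, "grip": 0},
    {"dx": 0, "dy": -1, "dz": 4, "turn": 0, "grip": 0},
    {"dx": 0, "dy": 0, "dz": 0, "turn": 0, "grip": 0},
  ],
)

```text
clock: 43.2
tool_pos: [0.6462, 0.0244, 0.2759]
eef_rot: [0.024, 1.0, -0.002, 0.001]
contact_force: [0.3, -1.9, 3.1]
opening: 0.005
```

```bash
python3 - <<'E'
from h import *
st,R=where(hp(38,-62,160),180+HY); print(toh(st["tool_pos"]))
s=snapshot("scene");cv2.imwrite("pics/sc29.png",cv2.resize(s["img"][100:300,260:460,::-1],None,fx=3,fy=3,interpolation=cv2.INTER_CUBIC))
E
```

```text
t 43.2 tcp [0.6462 0.0244 0.2759] yaw 177.21 tilt [ 0.0021 -0.004 ] q7 0.87 F [ 0.3 -1.9  3.1] op 0.005
 shift tool mm [ 1.8 13.2  5.9]
 turn -0.0086
[ 39.71568709 -75.23009898 165.91204053]
```

View pics/sc29.png

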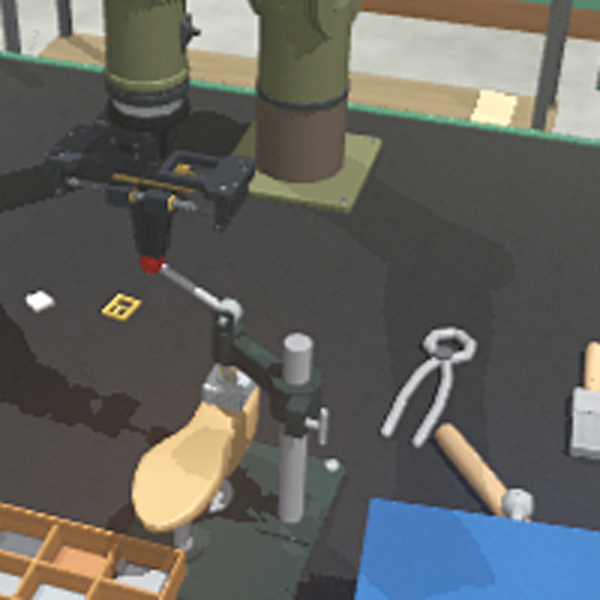

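Working: the lever goes down under about 3 N. Pressing on to the stop.

>>> send_rows(
  series=[
    {"dx": 0, "dy": -1, "dz": 3, "turn": 0, "grip": 0},
    {"dx": 0, "dy": -1, "dz": 3, "turn": 0, "grip": 0},
    {"dx": 0, "dy": -1, "dz": 3, "turn": 0, "grip": 0},
    {"dx": 0, "dy": 0, "dz": 0, "turn": 0, "grip": 0},
  ],
)

```text
clock: 43.65
tool_pos: [0.6457, 0.023, 0.2665]
eef_rot: [0.024, 1.0, -0.001, 0.001]
contact_force: [0.9, -2.9, 3.1]
opening: 0.004
```

>>> send_rows(
  series=[
    {"dx": 0, "dy": 0, "dz": 3, "turn": 0, "grip": 0},
    {"dx": 0, "dy": 0, "dz": 2, "turn": 0, "grip": 0},
    {"dx": 0, "dy": 0, "dz": 0, "turn": 0, "grip": 0},
  ],
)

```text
clock: 43.95
tool_pos: [0.646, 0.0232, 0.2657]
eef_rot: [0.024, 1.0, -0.001, 0.002]
contact_force: [-6.3, -6.8, 23.4]
opening: 0.004
```

>>> send_rows(
  series=[
    {"dx": 0, "dy": 0, "dz": -20, "turn": 0, "grip": 0},
    {"dx": 0, "dy": 0, "dz": -40, "turn": 0, "grip": 0},
    {"dx": 20, "dy": -20, "dz": -20, "turn": 0, "grip": 0},
    {"dx": 40, "dy": -20, "dz": 0, "turn": 0, "grip": 0.3},
    {"dx": 0, "dy": 0, "dz": 40, "turn": 0, "grip": 0.5},
    {"dx": 0, "dy": 0, "dz": 40, "turn": 0, "grip": 0.5},
    {"dx": 0, "dy": 0, "dz": 0, "turn": 0, "grip": 0.5},
    {"dx": 0, "dy": 0, "dz": 0, "turn": 0, "grip": 0.5},
  ],
)

```text
clock: 44.75
tool_pos: [0.5833, -0.0118, 0.2616]
eef_rot: [0.022, 1.0, 0.001, -0.0]
contact_force: [1.0, -0.5, 0.5]
opening: 0.431
```

```bash
python3 - <<'E'
from h import *
st,R=where(); print(toh(st["tool_pos"]))
for n in("scene","side"):
    s=snapshot(n);P,u,v=pts(s);I=s["img"][v,u].astype(int);save(s,n+"30")
    red=(P[:,0]>.6)&(P[:,0]<.7)&(P[:,1]>-.05)&(P[:,1]<.2)&(I[:,0]>130)&(I[:,1]<60)&(P[:,2]>.2); print(n,"knob",red.sum(),toh(P[red].mean(0)),toh(P[red].max(0)))
s=snapshot("wrist");save(s,"w30");blk(s)
E
```

```text
t 44.75 tcp [ 0.5833 -0.0118  0.2616] yaw 177.44 tilt [-0.0008  0.0019] q7 0.85 F [ 1.  -0.5  0.5] op 0.431
[ -21.62113622 -113.97720083  151.56762043]
scene knob 35 [ 44.75706819 -82.47744139 150.80900223] [ 53.45745886 -74.0438163  158.3800521 ]
side knob 29 [ 38.63759616 -90.30875115 151.82043436] [ 49.12708867 -83.42484536 157.19578795]
blk 8 [-20.68  21.31   0.32]
blk 14 [-20.89  21.45   0.28]
blk 20 [-20.69  20.83   0.07]
blk 26 [-20.73  21.24   0.25]
back yaw -0.40249724435518314 x0 0.013344747063810653 ztop 25.067228727846903
wall(-3.1) [ -3.21680469   0.43616165 -12.01963077]
```

View pics/w30.png

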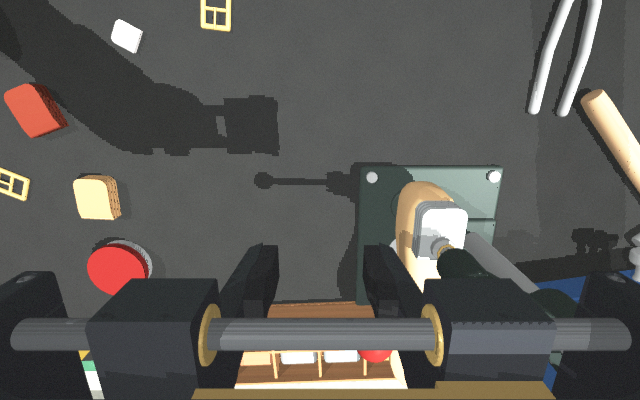

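View pics/scene30.png

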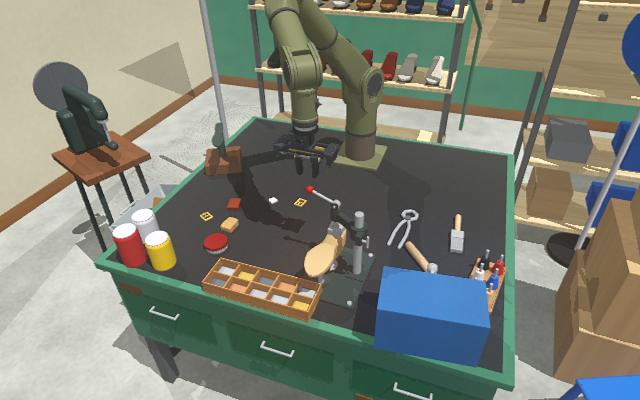

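View pics/side30.png

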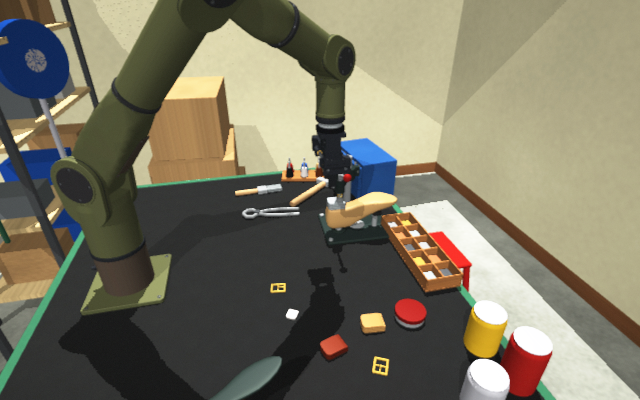

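```bash
python3 - <<'E'
from h import *
print(finish_job())
E
```

```text
the job is handed in; nothing more can be done
None
```

The grey 24 mm block is clamped in the press, and I handed the job in at about 45 s of the 72 s limit.

**What I did**
- **Choice of block:** I measured the gap under the foot from the wrist camera as about 22 mm, so I tried only `block_24`. It rode in under the foot at about 5–8 N, so it was snug, neither loose nor stopped dead. I did not try the other two.
- **Pushing it home:** The interface offers no command to tilt the gripper. I set `block_24` on the back of the seat and pushed it home using `block_21`, held in the gripper, as a pusher. A push from the side corrected it by 1.9 mm to centre it. I then put `block_21` back flat on the mat where it came from.
- **Clamping:** I pushed the lever over with the shut fingers until the force rose at its stop.

**Last checks**
- **Block position:** its back is flush with the measured back edge of the seat (0.0 mm, which I know to about ±1 mm). It is central within about 0.3 mm and square within about 0.4°.
- **Lever:** the knob is about 83 mm to the right and 33 mm above the hinge, which matches the clamped position.
- **Other things:** blocks 18 and 21 lie flat on the mat, and no bystander appears to have moved. The robot is clear of everything.

**What went wrong or is unproven**
- The first approach bumped the back of the last with about 26 N. The block slipped 2–3 mm in the grip, so I regripped it.
- The first attempt to press the lever down caught the knob from the side, with about 38 N at the fingers. I backed off and repeated it.
- I judged the foot's lift from the push force and the measured gap, not by reading it directly.

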